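Refit the lamp of a microscope illuminator

ROBOT

A 7-joint arm with a two-finger parallel gripper is mounted at the origin on the work surface. World frame = base frame: x ahead of the robot, y to its left, z up, the work surface at z = 0. Lengths are in m, angles in rad, forces in N, time in s.
With the tool pointing down it reaches from about 0.4 to 0.85 m from the base axis. Payload 4.5 kg.
Tool frame: the origin (TCP) lies midway between the tips of the shut fingers; the grasp point (between the pads) lies 19 mm behind it; z points along the fingers, y is the direction in which the jaws open and shut (so a half turn about z gives the same grasp; the last joint's range is limited). The gripper opens to 88 mm and grips with 3 to 60 N. Pads are 18 mm wide; open, the fingers measure 123 mm over their backs; the gripper's body (75 mm by 187 mm) begins 45 mm behind the grasp point.
Start: joints at [-1.204, 0.689, -0.195, 1.565, 0.157, 0.902, -0.215], TCP at [0.204, 0.591, 0.239] pointing down, gripper open.
Joint ranges: [-3.01, 3.01], [-0.46, 2.08], [-1.47, 1.51], [0.13, 2.56], [-1, 4.14], [0.04, 2.09], [-2.66, 2.66]. Speed limits (rad/s): [2.57, 2.57, 3.14, 3.14, 3.14, 3.14, 3.14].

INTERFACE

Orientations are given as a unit quaternion [x, y, z, w].
In Python, from plant import r gives the robot as it stands.
- The arm moves only by the tool play_rows, never from a script. Its argument "targets" is a list of rows, each an object of numbers: "jaw": the closure, from 0 (fully open) to 1 (shut); "dx", "dy", "dz": the shift along the tool's x, y, z in m; "yaw": the turn about the tool's z in rad. A call has exactly 5 rows; each row shifts and turns the pose as measured when the row begins, along the tool's axes as they then stand; what a row does not reach is not made up. A row lasts 1/10 s, in which the tool goes at most 50 mm and 8.59 degrees, less where a joint would pass 70% of its speed; a pose out of reach is approached as far as the arm can. A call with a gripper value outside its range is refused whole. The fingers move at their own pace and stop on an object; "squeeze" is the grip in N (left out, the last holds). Time passes only in rows, so rows that do not move let the fingers close, or fill a call up. It gives the time, the measured TCP pose, the force and the opening at its end, in the units of the state.
- r.get_state(): the state, without advancing time (a new reading comes with each control period).
- r.snapshot(name): name is "scene" or "top" or "wrist"; returns a dict with "frame" (384x512x3 uint8, red, green, blue), "z_map" (384x512 float32, m along the optical axis (not along the pixel's ray), 0 where there is no reading), "mtx" (3x3 intrinsics, pixels), "position" and "orientation" of the camera in the world; the wrist camera has in their place "T_tool_cam" (4x4, takes a point from camera to tool coordinates, whose origin is the TCP and whose axes are the flange's). Camera axes: x right, y up, looking along -z (the intrinsics and any distortion apply to the point x, -y, -z); pixel columns grow to the right and rows downward; lengths in m; the calibration is good to about 2 mm. A picture is of the moment at which its call begins: read the wrist's pose just before it.
- r.finish_job(): hands the job in, once; it reports no verdict.
The state is a dict: "clock": time; "q": joint angles; "qd": joint speeds; "joint_torque": joint torques, N m; "tool_pos": TCP position; "eef_rot": TCP orientation; "contact_force": force on the tool from outside, world axes, zero at the start; "moment": the same for the moment, N m; "opening": opening from 0.0 (shut) to 1.0 (fully open).
Only numpy, scipy, OpenCV 4.12 (cv2) and the standard library are available. Lean on these libraries where they do the work, as an engineer would, in place of code of your own. Each camera call takes 0.05 s, during which the arm holds its last target.

TASK

Slide the loose lamp house square and flush into the inner corner of the L-shaped rail, and with it there fit the lamp: set its bayonet base in the collar, push it down against the spring until fully home and twist it a quarter turn clockwise as seen from above. The job finishes holding: keep the lamp gripped, pressed fully home and turned against the spring, with the house still flush in the corner, because it springs back if let go. Leave the other things on the bench where they are.

Things in the scene. Friction and masses are not known exactly. Their poses are not given: they have to be found in the camera images.
- rail_corner: fixed L-shaped aluminium rail on the bench, 26 mm high, 14 mm thick, yaw within 0.25 rad of the world. Origin at the inner corner, at bench height. Its inner faces are its planes x = 0 (far rail, running 130 mm to its -y) and y = 0 (left rail, running 130 mm to its -x); the free space is at x < 0, y < 0
- lamp_house: loose grey lamp house with the lamp collar on top: a square block 96 x 96 mm, 30 mm high, about 0.8 kg, sliding on the bench. Origin at the centre of its underside, z up. Flush in the corner its origin is at x = -48, y = -48 mm of the rail's frame with the same yaw (within 0.3 rad of it at the start). The collar is on its z axis, the collar's slots along its +x and -x
- collar (a point): centre of the collar's rim, 57 mm above the bench. Collar: 55 mm outside, bore 33.5 mm, two entry slots for the lugs along the house's +x and -x, 11.4 mm wide, out to 23 mm from the axis. Lips between them, 47 to 57 mm up, block turning until the lugs are below. Inside, a sprung plate takes the lamp's underside, 44 mm up when free, 34 mm when fully home; its forks turn with the lugs
- lamp: loose lamp standing upright, 88 mm tall, about 0.12 kg. Origin at the centre of its underside, z up. Metal base 28 mm diameter, 0 to 34 mm up, foot chamfered; two lugs along +x and -x, 7 mm wide, out to 20.5 mm from the axis, 3 to 9 mm up. Above, 34 to 76 mm up, an oblong black body 46 mm along x (as the lugs) and 32 mm along y, flat faces to grip; white dome. Half turn about z: same
- plunge (a joint): how far the contact plate in the collar is pushed down, m: 0 free, 0.010 fully home (stop). Spring 3 N at 0, 8 N at 0.010. The lugs can turn under the lips from about 0.006
- turn (a joint): clockwise turn of the contact plate (seen from above), rad: 0 free with its forks in line with the entry slots, stop at 1.40. Coil spring, 0.02 N m at 0, 0.09 N m at the stop, turns it back. The lugs have about 0.11 rad of play in the forks, so a lamp turned by 1.52 to 1.57 rad brings it to the stop
- oil_bottle: closed amber bottle, 36 mm diameter, 75 mm tall; a bystander, to be left alone
- specimen_cup: open white cup, 60 mm across, 65 mm tall; a bystander, to be left alone
- slide_box: flat grey box, 85 x 160 x 32 mm; a bystander, to be left alone
- dust_ring: black ring lying flat, 70 mm outside, 12 mm tall; a bystander, to be left alone
- tablet_jar: white jar, 64 mm diameter, 90 mm tall; a bystander, to be left alone
- screwdriver: screwdriver lying flat, about 200 mm long; a bystander, to be left alone
Things that resemble listed ones, but are neither listed nor needed, are in the scene too. What is meant by the rail_corner is not blue or orange, and is the larger of those in its own colour.

How it is judged:
On the way, in this order (a step that is already met when the one before it is completed fails the run):
1. the lamp house stands square and flush in the corner of the rail (x of lamp_house in the frame of rail_corner between -0.052 and -0.044 m and y of lamp_house in the frame of rail_corner between -0.052 and -0.044 m and angle between the x axis of lamp_house and the x axis of rail_corner, either way round below 0.05 rad and angle between lamp_house's own z axis and vertical below 0.05 rad), for 0.2 s.
2. the lamp stands in the collar and is pushed down below the lips, not yet turned (horizontal distance between lamp and lamp_house below 0.006 m and angle between lamp's own z axis and vertical below 0.12 rad and z of lamp in the frame of lamp_house below 0.0375 m and value of joint plunge above 0.006 m and value of joint turn below 0.4 rad).
3. the lamp is turned a quarter turn, pressed fully home (horizontal distance between lamp and lamp_house below 0.006 m and angle between lamp's own z axis and vertical below 0.12 rad and z of lamp in the frame of lamp_house below 0.0375 m and value of joint plunge above 0.0075 m and value of joint turn above 1.2 rad), for 0.2 s.
At the end, for the whole second after the job is handed in: House flush in the corner (faces within 4 mm of the rails, 0.05 rad of square); lamp upright within 6 mm of the collar axis, plate pressed beyond 7.5 of 10 mm (the lips alone hold it at 6) and turned beyond 1.2 of 1.40 rad; fingers still grip the lamp with over 2 N (all of step 1 and all of step 3 and contact force between the fingers and lamp above 2 N); the arm keeps its last pose, push and grip.
It fails at once if another thing on the bench is displaced by more than 30 mm (distance of any of oil_bottle, specimen_cup, slide_box, dust_ring, tablet_jar, screwdriver from where it was at the start of the episode above 0.03 m).
It also fails if it takes over 72 s, if anything falls off the work surface, if the arm or the gripper's body presses on something with over 40 N, if the wrist force passes 120 N, or if a joint passes its speed limit or range.

## Working session

There is one attempt and no reset: what is moved stays moved. The work goes in short steps, Python scripts to look and compute and a tool call to move; the robot and the scene stay as the last step left them, time stands still between calls to the robot, and variables do not carry over. Pictures are saved under pics/ and viewed, and the job is handed in when it is done.

Besides the shell and the picture viewer there is one more tool, called by a JSON object that holds its "op" and its "data". play_rows: Moves the arm, as the interface text tells. Its arguments: {"type":"object","properties":{"targets":{"type":"array"},"squeeze":{"type":"number"}},"required":["targets"]}

```bash
ls; mkdir -p pics
python3 - <<'E'
from plant import r
import cv2,numpy as np,pickle
s=r.get_state();print({k:np.round(v,3) for k,v in s.items()})
for n in("scene","top","wrist"):
    d=r.snapshot(n);pickle.dump((s,d),open(f'pics/{n}0.pkl','wb'))
    cv2.imwrite(f'pics/{n}0.png',d['frame'][:,:,::-1])
    print(n,{k:np.round(v,3).tolist() for k,v in d.items() if k not in('frame','z_map')})
E
```

```text
pics
{'clock': np.float64(0.0), 'q': array([-1.204,  0.69 , -0.195,  1.566,  0.157,  0.902, -0.215]), 'qd': array([-0.   , -0.001, -0.   , -0.   ,  0.001, -0.001,  0.   ]), 'joint_torque': array([ 0.0000e+00, -5.2756e+01, -1.2660e+00, -1.5343e+01, -5.3000e-02,
        6.0000e-03,  0.0000e+00]), 'tool_pos': array([0.204, 0.59 , 0.238]), 'eef_rot': array([ 0.166,  0.986, -0.001, -0.   ]), 'contact_force': array([ 0.063,  0.731, -1.239]), 'moment': array([ 0.073,  0.013, -0.056]), 'opening': np.float64(0.999)}
scene {'mtx': [[353.157, 0.0, 251.376], [0.0, 353.157, 190.042], [0.0, 0.0, 1.0]], 'position': [1.435, -0.596, 0.944], 'orientation': [0.393, 0.177, 0.386, 0.816]}
top {'mtx': [[469.055, 0.0, 252.302], [0.0, 469.055, 193.6], [0.0, 0.0, 1.0]], 'position': [0.533, 0.114, 1.592], 'orientation': [-0.015, 0.015, 0.708, -0.706]}
wrist {'mtx': [[284.294, 0.0, 255.135], [0.0, 284.294, 187.786], [0.0, 0.0, 1.0]], 'T_tool_cam': [[0.001, 0.953, 0.301, 0.079], [1.0, -0.0, -0.001, -0.0], [-0.001, 0.301, -0.953, -0.145], [0.0, 0.0, 0.0, 1.0]]}
```

View pics/scene0.png

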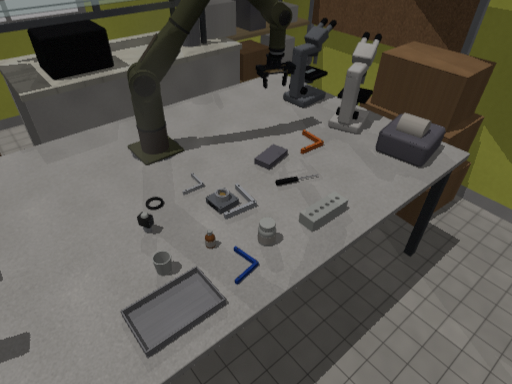

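View pics/top0.png

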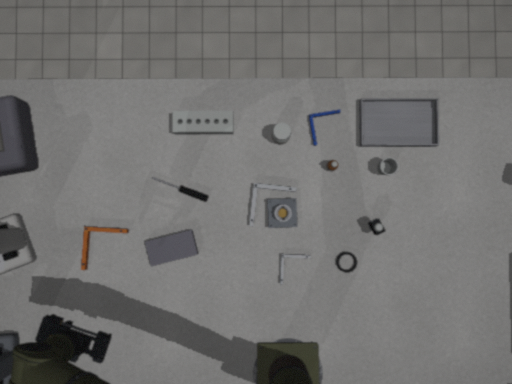

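View pics/wrist0.png

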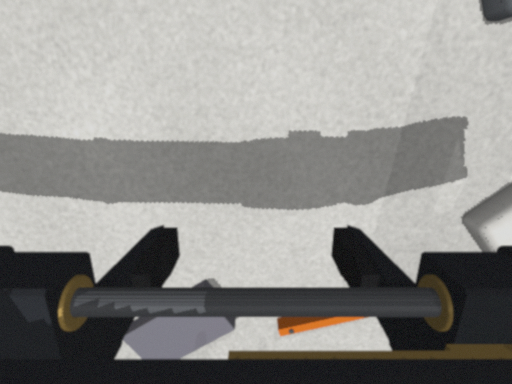

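The top view has two grey L rails: a large one at (253,187), with the house beside it at (282,212), and a small one at (281,256). There is also a blue one at (312,116) and an orange one at (87,230). The larger grey rail fits the description. The lamp is at (377,227). I'll enlarge these areas to confirm.

```bash
cat > h.py <<'E'
import numpy as np,cv2,pickle
from scipy.spatial.transform import Rotation as R
def cam(d,s=None):
    if 'T_tool_cam' in d:
        T=np.eye(4);T[:3,:3]=R.from_quat(s['eef_rot']).as_matrix();T[:3,3]=s['tool_pos'];return T@np.array(d['T_tool_cam'])
    T=np.eye(4);T[:3,:3]=R.from_quat(d['orientation']).as_matrix();T[:3,3]=d['position'];return T
def rays(d,uv,T):
    K=np.array(d['mtx']);uv=np.atleast_2d(np.asarray(uv,float))
    v=np.c_[(uv[:,0]-K[0,2])/K[0,0],-(uv[:,1]-K[1,2])/K[1,1],-np.ones(len(uv))]
    return v@T[:3,:3].T
def onplane(d,uv,z,s=None):
    T=cam(d,s);v=rays(d,uv,T);t=(z-T[2,3])/v[:,2];return T[:3,3]+v*t[:,None]
def bydepth(d,uv,s=None):
    T=cam(d,s);v=rays(d,uv,T);uv=np.atleast_2d(uv);z=d['z_map'][uv[:,1].astype(int),uv[:,0].astype(int)]
    return T[:3,3]+v*z[:,None]
def project(d,P,s=None):
    T=cam(d,s);p=(np.atleast_2d(P)-T[:3,3])@T[:3,:3];K=np.array(d['mtx'])
    return np.c_[K[0,0]*p[:,0]/-p[:,2]+K[0,2],K[1,1]*-p[:,1]/-p[:,2]+K[1,2]]
def cloud(d,s=None):
    h,w=d['z_map'].shape;u,v=np.meshgrid(np.arange(w),np.arange(h))
    return bydepth(d,np.c_[u.ravel(),v.ravel()],s).reshape(h,w,3)
E
python3 - <<'E'
from h import *
s,d=pickle.load(open('pics/top0.pkl','rb'))
f=d['frame'][:,:,::-1]
c=cv2.resize(f[165:285,240:400],None,fx=5,fy=5,interpolation=cv2.INTER_CUBIC);cv2.imwrite('pics/topcrop.png',c)
C=cloud(d)
for n,p in dict(house=(272,220),collar=(283,205),rail=(253,205),lamp=(377,226),jar=(282,132),cup=(388,166),bottle=(333,165),ring=(346,252),small=(281,270),box=(170,247),sd=(195,193),bench=(230,200)).items(): print(n,C[p[1],p[0]].round(3))
E
```

```text
house [0.511 0.049 0.024]
collar [0.56  0.014 0.059]
rail [0.561 0.112 0.023]
lamp [ 0.492 -0.284  0.091]
jar [0.794 0.018 0.093]
cup [ 0.692 -0.347  0.007]
bottle [ 0.69  -0.149  0.07 ]
ring [ 0.402 -0.201  0.005]
small [0.345 0.019 0.022]
box [0.423 0.386 0.037]
sd [0.602 0.305 0.032]
bench [ 0.579  0.19  -0.   ]
```

View pics/topcrop.png

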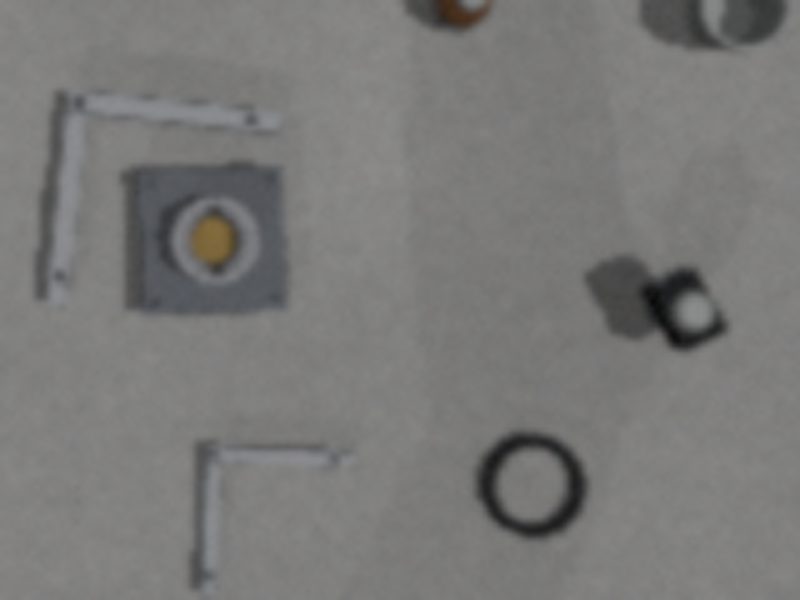

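The crop confirms it. The large grey rail at (253,187) has its inner corner facing the house, and its arms are clearly longer than those of the small one at (281,256). The lamp is at about (378,227). The depth heights agree: house top 24–30 mm, rim 59 mm, lamp 91 mm. I'll move the wrist camera over the house.

{"op": "play_rows", "data": {"targets": [{"jaw": 0,"dx": -0.037,"dy": -0.032,"dz": 0,"yaw": 0},{"jaw": 0,"dx": -0.037,"dy": -0.032,"dz": 0,"yaw": 0},{"jaw": 0,"dx": -0.037,"dy": -0.032,"dz": 0,"yaw": 0},{"jaw": 0,"dx": -0.037,"dy": -0.032,"dz": 0,"yaw": 0},{"jaw": 0,"dx": -0.037,"dy": -0.032,"dz": 0,"yaw": 0}]}}

```text
clock: 0.65
tool_pos: [0.324, 0.3803, 0.2354]
eef_rot: [0.158, 0.987, 0.002, -0.003]
contact_force: [1.5, 0.1, -0.6]
opening: 0.997
```

Run:
```python
from h import *
s,d=pickle.load(open('pics/top0.pkl','rb'))
C=cloud(d);Z=C[:,:,2]
f=d['frame'].astype(int)
# rail: bright pixels; house: darker bluish-grey
sub=(slice(175,235),slice(240,305))
print(f[205,253],f[220,272],f[200,235],f[226,371])
```

```text
[138 138 142] [85 89 94] [132 131 130] [15 15 14]
```

{"op": "play_rows", "data": {"targets": [{"jaw": 0,"dx": -0.036,"dy": -0.032,"dz": 0,"yaw": -0.065},{"jaw": 0,"dx": -0.035,"dy": -0.034,"dz": 0,"yaw": -0.065},{"jaw": 0,"dx": -0.033,"dy": -0.036,"dz": 0,"yaw": -0.065},{"jaw": 0,"dx": -0.031,"dy": -0.038,"dz": 0,"yaw": -0.065},{"jaw": 0,"dx": -0.029,"dy": -0.04,"dz": 0,"yaw": -0.065}]}}

```text
clock: 1.15
tool_pos: [0.4543, 0.1669, 0.2338]
eef_rot: [-0.011, 1.0, 0.002, -0.002]
contact_force: [1.0, 0.2, 0.5]
opening: 1.003
```

{"op": "play_rows", "data": {"targets": [{"jaw": 0,"dx": -0.02,"dy": -0.037,"dz": 0,"yaw": 0},{"jaw": 0,"dx": -0.02,"dy": -0.037,"dz": 0,"yaw": 0},{"jaw": 0,"dx": -0.02,"dy": -0.037,"dz": 0,"yaw": 0},{"jaw": 0,"dx": 0,"dy": 0,"dz": 0,"yaw": 0},{"jaw": 0,"dx": 0,"dy": 0,"dz": 0,"yaw": 0}]}}

```text
clock: 1.65
tool_pos: [0.5216, 0.0426, 0.2318]
eef_rot: [-0.004, 1.0, -0.0, -0.002]
contact_force: [-0.4, 0.9, 0.5]
opening: 1.001
```

```bash
cat > snap.py <<'E'
import sys
from plant import r
from h import *
def snap(n,tag):
    s=r.get_state();d=r.snapshot(n);pickle.dump((s,d),open(f'pics/{tag}.pkl','wb'));cv2.imwrite(f'pics/{tag}.png',d['frame'][:,:,::-1])
    print({k:np.round(s[k],4).tolist() for k in('clock','q','tool_pos','eef_rot','contact_force','moment','opening')});return s,d
if __name__=='__main__': snap(sys.argv[1],sys.argv[2])
E
python3 snap.py wrist w1
```

```text
{'clock': 1.65, 'q': [0.0663, 0.5845, -0.3767, 1.8683, 0.301, 0.7493, 1.1012], 'tool_pos': [0.5216, 0.0426, 0.2318], 'eef_rot': [-0.0036, 1.0, -0.0, -0.0023], 'contact_force': [-0.4068, 0.8708, 0.5129], 'moment': [0.0651, 0.0269, -0.0221], 'opening': 1.0013}
```

View pics/w1.png

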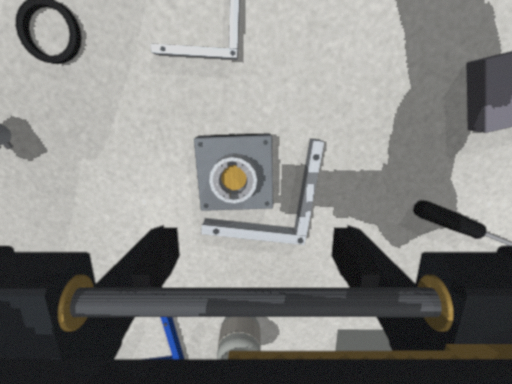

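Run:
```python
from h import *
s,d=pickle.load(open('pics/w1.pkl','rb'))
f=d['frame'][:,:,::-1]
c=cv2.resize(f[120:255,180:340],None,fx=5,fy=5,interpolation=cv2.INTER_CUBIC)[:600*5];c=cv2.resize(c,(711,600));cv2.imwrite('pics/w1c.png',c)
C=cloud(d,s)
for p in [(210,150),(235,180),(310,180),(250,234),(290,150),(302,236)]: print(p,C[p[1],p[0]].round(4),f[p[1],p[0]])
```

```text
(210, 150) [ 0.5032 -0.0126  0.0305] [141 135 129]
(235, 180) [0.5375 0.0185 0.0435] [ 76 151 186]
(310, 180) [0.5421 0.1139 0.0247] [133 130 126]
(250, 234) [0.6196 0.0367 0.0244] [210 203 199]
(290, 150) [ 5.077e-01  8.950e-02 -3.000e-04] [190 196 196]
(302, 236) [0.6215 0.1079 0.0257] [188 183 177]
```

View pics/w1c.png

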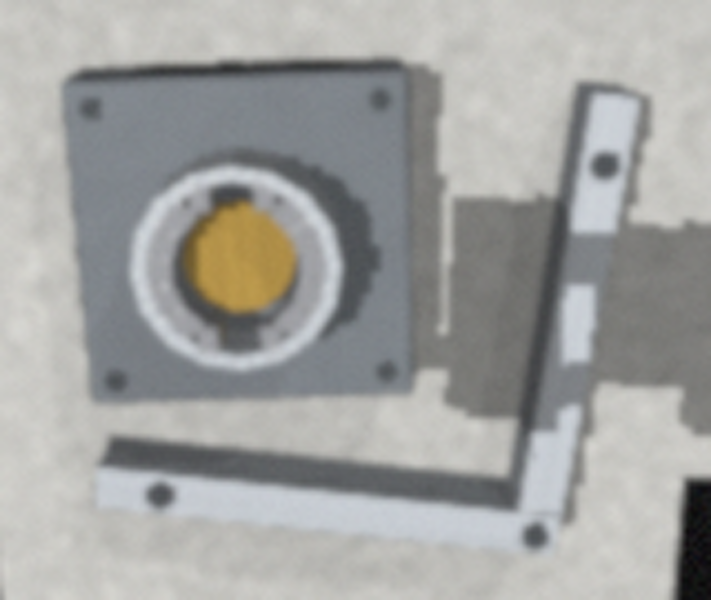

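Run:
```python
from h import *
s,d=pickle.load(open('pics/w1.pkl','rb'))
k=160/711
def P(pts,z): return onplane(d,np.array(pts)*k+[180,120]-0.5+0.5*k*0,z,s)
A=P([(107,465),(512,508),(588,88),(520,510)],.026)[:,:2]
print('rail',A.round(4))
f=A[1]-A[0];l=A[2]-A[3]
print('far yaw',np.arctan2(f[0],-f[1])*-1, 'left', np.arctan2(l[1],l[0])-np.pi, np.linalg.norm(f),np.linalg.norm(l))
t=np.linalg.solve(np.c_[f,-l],A[3]-A[0]);print('corner',A[0]+f*t[0])
H=P([(65,80),(407,68),(413,388),(95,400)],.030)[:,:2];print('house',H.round(4),H.mean(0))
for i in range(4):
    e=H[(i+1)%4]-H[i];print(np.linalg.norm(e),np.arctan2(e[1],e[0]))
print('collar',P([(236,266)],.057), 'plate',P([(240,258)],.044))
```

```text
rail [[ 0.6046 -0.0259]
 [ 0.6181  0.0977]
 [ 0.4897  0.1125]
 [ 0.6188  0.1002]]
far yaw -3.032780007812221 left -0.09460810990891444 0.12438855782111732 0.12960856519637542
corner [0.61839162 0.10027382]
house [[ 0.4881 -0.0313]
 [ 0.4842  0.062 ]
 [ 0.5774  0.066 ]
 [ 0.5819 -0.0277]] [0.53289244 0.01725536]
0.09339875427719257 1.6131894349789004
0.09329964290092306 0.04341782041133718
0.09386703014011004 -1.5231129324231856
0.09379691018775761 -3.10315871669369
collar [[0.5329534  0.01667029 0.057     ]] plate [[0.53431096 0.01677587 0.044     ]]
```

The rail corner is at (0.618, 0.100) with yaw about −0.10. The house is at (0.533, 0.017) with yaw +0.044, and its measured side of 93–94 mm fits the given 96 mm. I'll descend open around the collar.

{"op": "play_rows", "data": {"targets": [{"jaw": 0,"dx": -0.011,"dy": -0.026,"dz": 0,"yaw": -0.037},{"jaw": 0,"dx": 0,"dy": 0,"dz": 0.035,"yaw": 0},{"jaw": 0,"dx": 0,"dy": 0,"dz": 0.035,"yaw": 0},{"jaw": 0,"dx": 0,"dy": 0,"dz": 0.02,"yaw": 0},{"jaw": 0,"dx": 0,"dy": 0,"dz": 0,"yaw": 0}]}}

```text
clock: 2.2
tool_pos: [0.5323, 0.024, 0.1408]
eef_rot: [-0.029, 1.0, 0.001, -0.001]
contact_force: [-0.7, -0.7, -0.2]
opening: 1.0
```

```bash
python3 snap.py wrist w2
```

```text
{'clock': 2.2, 'q': [0.0612, 0.7292, -0.3157, 1.9286, 0.4039, 0.5459, 1.1012], 'tool_pos': [0.5323, 0.024, 0.1408], 'eef_rot': [-0.0292, 0.9996, 0.0014, -0.0005], 'contact_force': [-0.6952, -0.6825, -0.1874], 'moment': [0.0109, -0.0041, -0.0041], 'opening': 0.9998}
```

View pics/w2.png

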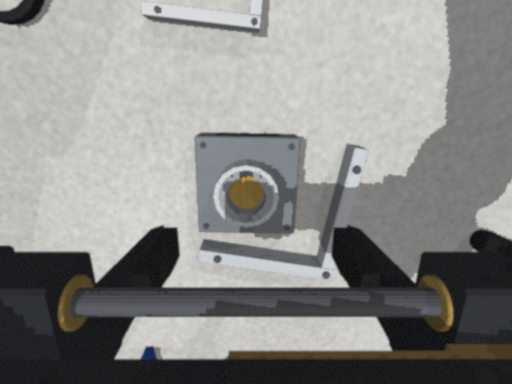

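Run:
```python
from h import *
s,d=pickle.load(open('pics/w2.pkl','rb'))
f=d['frame'][:,:,::-1]
cv2.imwrite('pics/w2c.png',cv2.resize(f[125:285,185:375],None,fx=3.7,fy=3.7,interpolation=cv2.INTER_CUBIC))
print(onplane(d,[(246,196)],.057,s),onplane(d,[(195,134),(299,135),(296,234),(198,234)],.03,s).mean(0))
```

```text
[[0.53351758 0.01676177 0.057     ]] [0.53387733 0.01705801 0.03      ]
```

View pics/w2c.png

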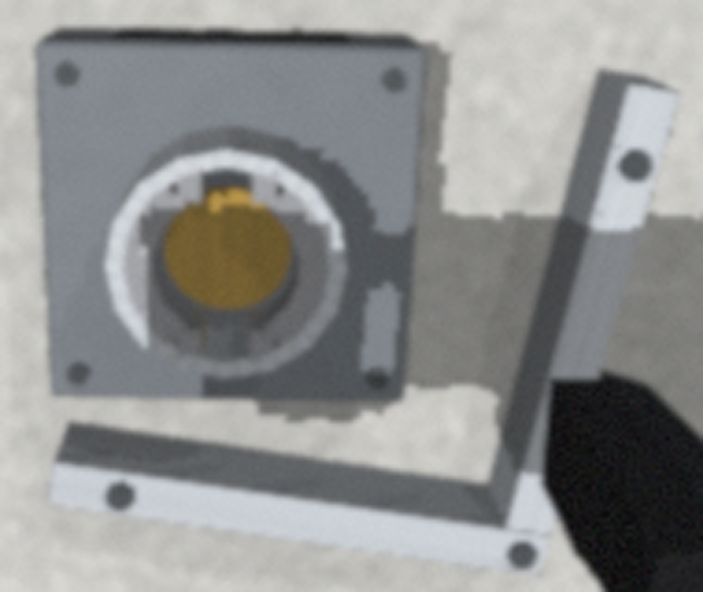

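The collar is at (0.5335, 0.0168), in agreement with the first view (rim at enlarged pixel (226,262)). I'll centre on it, go down and grip.

{"op": "play_rows", "data": {"targets": [{"jaw": 0,"dx": -0.001,"dy": -0.008,"dz": 0.01,"yaw": 0},{"jaw": 0,"dx": 0,"dy": 0,"dz": 0.03,"yaw": 0},{"jaw": 0,"dx": 0,"dy": 0,"dz": 0.03,"yaw": 0},{"jaw": 0,"dx": 0,"dy": 0,"dz": 0.025,"yaw": 0},{"jaw": 0,"dx": 0,"dy": 0,"dz": 0.005,"yaw": 0}]}}

```text
clock: 2.75
tool_pos: [0.5409, 0.0182, 0.0444]
eef_rot: [-0.031, 0.999, 0.002, 0.008]
contact_force: [-0.4, -0.8, 0.5]
opening: 0.999
```

{"op": "play_rows", "data": {"targets": [{"jaw": 0,"dx": 0.004,"dy": -0.001,"dz": 0.004,"yaw": 0},{"jaw": 0,"dx": 0.002,"dy": 0,"dz": 0.003,"yaw": 0},{"jaw": 0.2,"dx": 0,"dy": 0,"dz": 0,"yaw": 0},{"jaw": 0.5,"dx": 0,"dy": 0,"dz": 0,"yaw": 0},{"jaw": 0.5,"dx": 0,"dy": 0,"dz": 0,"yaw": 0}], "squeeze": 25}}

```text
clock: 3.25
tool_pos: [0.5372, 0.0166, 0.0407]
eef_rot: [-0.031, 0.999, 0.003, 0.011]
contact_force: [-0.5, 0.1, 0.5]
opening: 0.749
```

```bash
python3 snap.py wrist w3; python3 -c "
from h import *
s,d=pickle.load(open('pics/w3.pkl','rb'));print(R.from_quat(s['eef_rot']).as_matrix().round(4))"
```

```text
{'clock': 3.25, 'q': [-0.0071, 0.8954, -0.1797, 1.9805, 0.5049, 0.2855, 1.0279], 'tool_pos': [0.5372, 0.0166, 0.0407], 'eef_rot': [-0.0309, 0.9995, 0.0026, 0.0108], 'contact_force': [-0.4924, 0.1173, 0.4905], 'moment': [0.0031, 0.0203, 0.0009], 'opening': 0.7486}
[[-0.9979 -0.0618  0.0214]
 [-0.0617  0.9981  0.0059]
 [-0.0218  0.0046 -0.9998]]
```

View pics/w3.png

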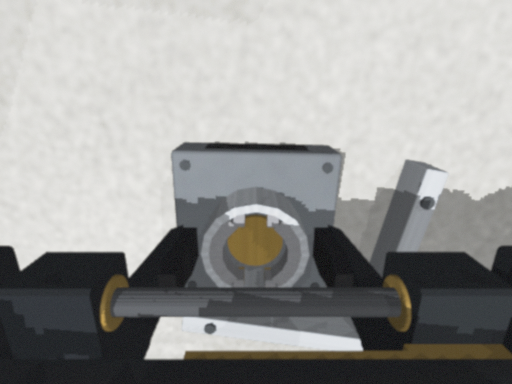

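{"op": "play_rows", "data": {"targets": [{"jaw": 0.7,"dx": 0.002,"dy": 0,"dz": 0.0,"yaw": 0},{"jaw": 0.7,"dx": 0.001,"dy": 0,"dz": 0,"yaw": 0},{"jaw": 0.7,"dx": 0,"dy": 0,"dz": 0,"yaw": 0},{"jaw": 0.7,"dx": 0,"dy": 0,"dz": 0,"yaw": 0},{"jaw": 0.7,"dx": 0,"dy": 0,"dz": 0,"yaw": 0}], "squeeze": 30}}

```text
clock: 3.8
tool_pos: [0.5351, 0.0164, 0.0409]
eef_rot: [-0.031, 0.999, 0.003, 0.012]
contact_force: [0.9, -0.9, -1.9]
opening: 0.618
```

The opening of 54 mm matches the 55 mm collar, so it is gripped. I'll drag it toward the corner while squaring it.

{"op": "play_rows", "data": {"targets": [{"jaw": 0.7,"dx": -0.005,"dy": 0.006,"dz": 0,"yaw": 0.035},{"jaw": 0.7,"dx": -0.005,"dy": 0.006,"dz": 0,"yaw": 0.035},{"jaw": 0.7,"dx": -0.005,"dy": 0.006,"dz": 0,"yaw": 0.035},{"jaw": 0.7,"dx": -0.005,"dy": 0.006,"dz": 0,"yaw": 0.035},{"jaw": 0.7,"dx": -0.004,"dy": 0.006,"dz": 0,"yaw": 0.02}]}}

```text
clock: 4.3
tool_pos: [0.5442, 0.0327, 0.0418]
eef_rot: [0.058, 0.998, -0.009, -0.004]
contact_force: [-5.6, -5.9, 9.0]
opening: 0.621
```

```bash
python3 snap.py wrist w4;python3 snap.py top t4; python3 -c "
from h import *
s,d=pickle.load(open('pics/t4.pkl','rb'));f=d['frame'][:,:,::-1]
cv2.imwrite('pics/t4c.png',cv2.resize(f[165:245,230:320],None,fx=7,fy=7,interpolation=cv2.INTER_CUBIC))"
```

```text
{'clock': 4.3, 'q': [-0.0624, 0.9023, -0.1555, 1.9269, 0.4053, 0.3568, 0.912], 'tool_pos': [0.5442, 0.0327, 0.0418], 'eef_rot': [0.0578, 0.9983, -0.0092, -0.0039], 'contact_force': [-5.6483, -5.8783, 8.9625], 'moment': [-0.7603, 0.9406, 0.1175], 'opening': 0.6214}
{'clock': 4.35, 'q': [-0.0634, 0.9026, -0.1563, 1.9254, 0.4048, 0.3567, 0.9113], 'tool_pos': [0.545, 0.0339, 0.0418], 'eef_rot': [0.0578, 0.9983, -0.0087, -0.0033], 'contact_force': [-4.0861, -4.4813, 5.1088], 'moment': [-0.6293, 0.7069, 0.0142], 'opening': 0.623}
```

View pics/w4.png

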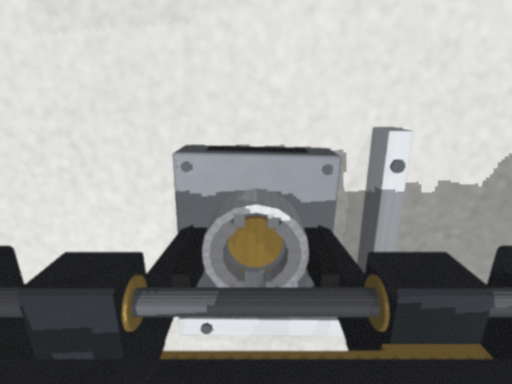

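View pics/t4c.png

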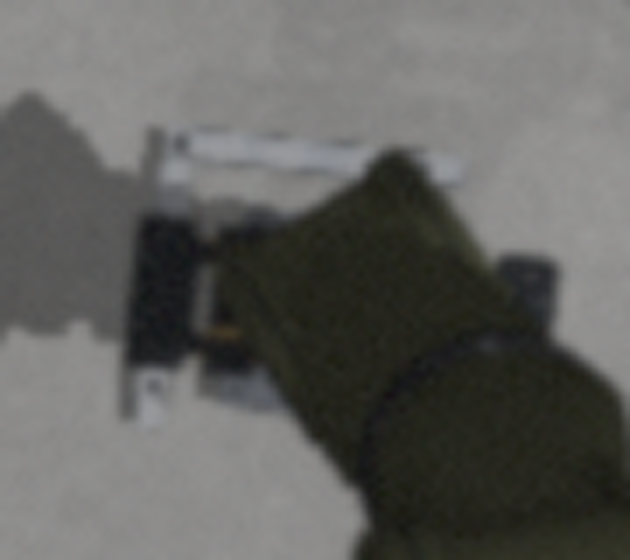

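{"op": "play_rows", "data": {"targets": [{"jaw": 0.7,"dx": -0.006,"dy": 0.006,"dz": 0,"yaw": 0},{"jaw": 0.7,"dx": -0.006,"dy": 0.007,"dz": 0,"yaw": 0},{"jaw": 0.7,"dx": -0.006,"dy": 0.007,"dz": 0,"yaw": 0},{"jaw": 0.7,"dx": -0.006,"dy": 0.007,"dz": 0,"yaw": 0},{"jaw": 0.7,"dx": -0.006,"dy": 0.007,"dz": 0,"yaw": 0}]}}

```text
clock: 4.9
tool_pos: [0.5563, 0.0429, 0.0427]
eef_rot: [0.064, 0.997, -0.029, -0.026]
contact_force: [-9.4, -6.8, 14.8]
opening: 0.62
```

```bash
python3 snap.py wrist w5
```

```text
{'clock': 4.9, 'q': [-0.0902, 0.9213, -0.1636, 1.8382, 0.3776, 0.4833, 0.9051], 'tool_pos': [0.5563, 0.0429, 0.0427], 'eef_rot': [0.0642, 0.9972, -0.0286, -0.0258], 'contact_force': [-9.3633, -6.8067, 14.7746], 'moment': [-1.075, 1.7655, 0.1848], 'opening': 0.6199}
```

View pics/w5.png

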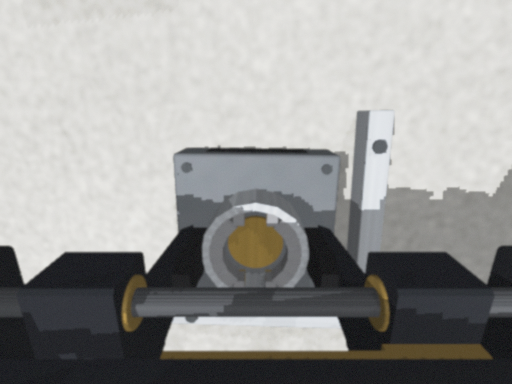

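```bash
cat > st.py <<'E'
from plant import r
from h import *
s=r.get_state();M=R.from_quat(s['eef_rot']).as_matrix()
print('t',round(float(s['clock']),2),'pos',s['tool_pos'].round(4),'yaw',round(float(np.arctan2(-M[0,1],M[1,1])),4),'zaxis',M[:,2].round(4),'F',s['contact_force'].round(1),'M',s['moment'].round(2),'op',round(float(s['opening'])*88,1),'q',s['q'].round(3))
print(M[:,:2].T.round(3).tolist())
E
python3 st.py
```

```text
t 4.95 pos [0.5576 0.0441 0.0426] yaw -0.1266 zaxis [-0.0532 -0.0526 -0.9972] F [-4.8 -6.1  7.9] M [-0.8   1.07  0.1 ] op 54.9 q [-0.091  0.922 -0.164  1.836  0.377  0.483  0.905]
[[-0.991, 0.129, 0.046], [0.126, 0.99, -0.059]]
```

{"op": "play_rows", "data": {"targets": [{"jaw": 0.7,"dx": 0,"dy": 0,"dz": -0.004,"yaw": -0.02},{"jaw": 0.7,"dx": -0.014,"dy": 0.016,"dz": 0,"yaw": 0},{"jaw": 0.7,"dx": 0,"dy": 0,"dz": 0,"yaw": 0},{"jaw": 0.7,"dx": 0,"dy": 0,"dz": 0,"yaw": 0},{"jaw": 0.7,"dx": 0,"dy": 0,"dz": 0,"yaw": 0}]}}

```text
clock: 5.45
tool_pos: [0.5679, 0.056, 0.0432]
eef_rot: [0.055, 0.998, -0.03, -0.031]
contact_force: [-0.2, 0.4, -3.7]
opening: 0.619
```

```bash
python3 st.py; python3 snap.py wrist w6
```

```text
t 5.45 pos [0.5679 0.056  0.0432] yaw -0.1078 zaxis [-0.0648 -0.0571 -0.9963] F [-0.2  0.4 -3.7] M [ 0.3  -0.25 -0.03] op 54.5 q [-0.102  0.933 -0.179  1.787  0.37   0.536  0.917]
[[-0.992, 0.111, 0.058], [0.107, 0.992, -0.064]]
{'clock': 5.45, 'q': [-0.1016, 0.9334, -0.1793, 1.787, 0.3703, 0.5359, 0.9173], 'tool_pos': [0.5679, 0.056, 0.0432], 'eef_rot': [0.0547, 0.9976, -0.0303, -0.0308], 'contact_force': [-0.2326, 0.3828, -3.6949], 'moment': [0.2964, -0.2501, -0.0267], 'opening': 0.6194}
```

View pics/w6.png

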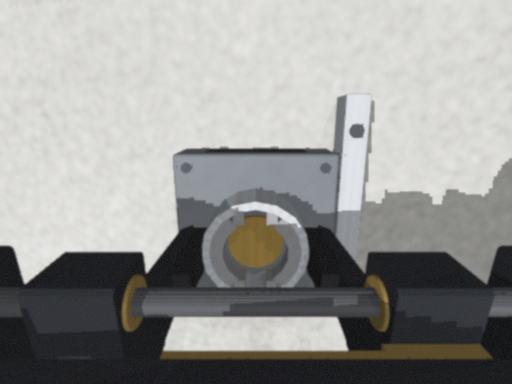

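{"op": "play_rows", "data": {"targets": [{"jaw": 0.7,"dx": -0.008,"dy": 0.008,"dz": 0,"yaw": 0},{"jaw": 0.7,"dx": 0,"dy": 0,"dz": 0,"yaw": 0},{"jaw": 0.7,"dx": -0.006,"dy": 0.006,"dz": 0,"yaw": 0},{"jaw": 0.7,"dx": 0,"dy": 0,"dz": 0,"yaw": 0},{"jaw": 0.7,"dx": 0,"dy": 0,"dz": 0,"yaw": 0}]}}

```text
clock: 6.0
tool_pos: [0.5689, 0.0561, 0.0429]
eef_rot: [0.059, 0.996, -0.041, -0.046]
contact_force: [-1.2, -1.5, -4.8]
opening: 0.624
```

```bash
python3 st.py; python3 snap.py wrist w7
```

```text
t 6.0 pos [0.5689 0.0561 0.0429] yaw -0.114 zaxis [-0.0958 -0.0773 -0.9924] F [-1.2 -1.5 -4.8] M [0.07 0.01 0.04] op 54.9 q [-0.11   0.945 -0.179  1.75   0.359  0.597  0.917]
[[-0.989, 0.121, 0.086], [0.113, 0.99, -0.088]]
{'clock': 6.0, 'q': [-0.1103, 0.9451, -0.1789, 1.7496, 0.3588, 0.5973, 0.9172], 'tool_pos': [0.5689, 0.0561, 0.0429], 'eef_rot': [0.0588, 0.9964, -0.0415, -0.0456], 'contact_force': [-1.1504, -1.4941, -4.7689], 'moment': [0.0689, 0.0106, 0.038], 'opening': 0.6244}
```

View pics/w7.png

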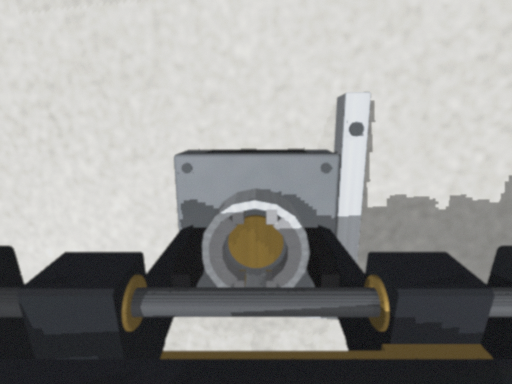

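The TCP stopped moving under the push, so the house is seated, with the house edge touching the left rail at (338,160–240). The tool has tilted by about 0.12 rad, which I need to undo. I'll open, rise and check the house.

{"op": "play_rows", "data": {"targets": [{"jaw": 0.4,"dx": 0,"dy": 0,"dz": 0,"yaw": 0},{"jaw": 0.1,"dx": 0,"dy": 0,"dz": 0,"yaw": 0},{"jaw": 0,"dx": 0,"dy": 0,"dz": 0,"yaw": 0},{"jaw": 0,"dx": 0,"dy": 0,"dz": -0.02,"yaw": 0},{"jaw": 0,"dx": 0,"dy": 0,"dz": -0.04,"yaw": 0}]}}

```text
clock: 6.55
tool_pos: [0.5743, 0.0616, 0.1003]
eef_rot: [0.058, 0.996, -0.041, -0.047]
contact_force: [0.6, -0.0, 0.2]
opening: 0.965
```

{"op": "play_rows", "data": {"targets": [{"jaw": 0,"dx": 0.01,"dy": 0,"dz": -0.04,"yaw": 0},{"jaw": 0,"dx": 0.02,"dy": -0.01,"dz": -0.04,"yaw": 0},{"jaw": 0,"dx": 0.02,"dy": -0.01,"dz": -0.04,"yaw": 0},{"jaw": 0,"dx": 0,"dy": 0,"dz": 0,"yaw": 0},{"jaw": 0,"dx": 0,"dy": 0,"dz": 0,"yaw": 0}]}}

```text
clock: 7.05
tool_pos: [0.5405, 0.0623, 0.2368]
eef_rot: [0.056, 0.997, -0.036, -0.037]
contact_force: [0.1, -0.1, -0.8]
opening: 1.002
```

```bash
python3 st.py; python3 snap.py wrist w8
```

```text
t 7.05 pos [0.5405 0.0623 0.2368] yaw -0.1103 zaxis [-0.0773 -0.0683 -0.9947] F [ 0.1 -0.1 -0.8] M [ 0.1  -0.08 -0.04] op 88.2 q [-0.068  0.628 -0.271  1.731  0.255  0.911  0.993]
[[-0.991, 0.115, 0.069], [0.11, 0.991, -0.077]]
{'clock': 7.05, 'q': [-0.0677, 0.6284, -0.2711, 1.7311, 0.2552, 0.9112, 0.9934], 'tool_pos': [0.5405, 0.0623, 0.2368], 'eef_rot': [0.0564, 0.9971, -0.0363, -0.0367], 'contact_force': [0.0742, -0.1116, -0.8192], 'moment': [0.0952, -0.0751, -0.0351], 'opening': 1.0019}
```

View pics/w8.png

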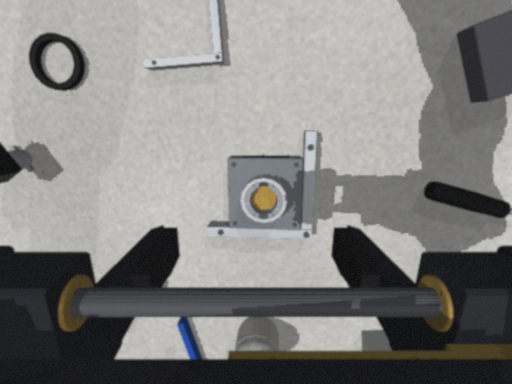

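Run:
```python
from h import *
s,d=pickle.load(open('pics/w8.pkl','rb'))
f=d['frame'][:,:,::-1]
cv2.imwrite('pics/w8c.png',cv2.resize(f[120:250,200:335],None,fx=4.6,fy=4.6,interpolation=cv2.INTER_CUBIC))
```

```text
(no output)
```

View pics/w8c.png

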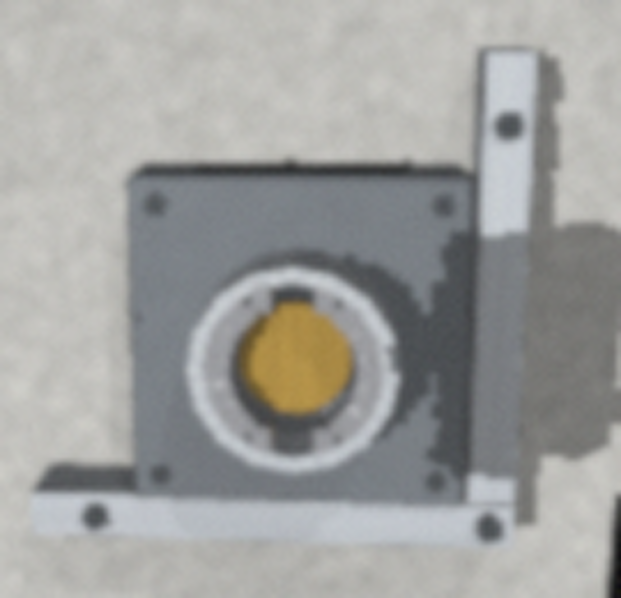

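The house is flush on both rails: in the crop its edge lies along the left rail at x≈475 and along the far rail at y≈495. I'll measure the pose numerically and locate the lamp.

Run:
```python
from h import *
s,d=pickle.load(open('pics/w8.pkl','rb'))
P=lambda p,z:onplane(d,np.array(p)/4.6+[200,120]-0.4,z,s)[:,:2]
sc=P([(155,204),(444,204),(436,482),(160,474)],.03);print('screws',sc.round(4),sc.mean(0))
for i in range(4):
    e=sc[(i+1)%4]-sc[i];print(round(float(np.linalg.norm(e)),4),round(float(np.arctan2(e[1],e[0])),3))
print('collar',P([(293,369)],.057))
rl=P([(508,126),(489,527),(95,516)],.026);print('rail screws',rl.round(4))
e=rl[0]-rl[1];print('left yaw',np.arctan2(-e[1],-e[0]));e=rl[2]-rl[1];print('far yaw',np.arctan2(e[0],-e[1]))
# lamp from top0
s,d=pickle.load(open('pics/top0.pkl','rb'));f=d['frame'].astype(int)
m=np.zeros(f.shape[:2],np.uint8);m[205:250,355:400]=(f[205:250,355:400].max(2)<45)*255
ys,xs=np.nonzero(m);print(len(xs),xs.min(),xs.max(),ys.min(),ys.max())
w=onplane(d,np.c_[xs,ys],.076)[:,:2]
dome=(f[205:250,355:400].min(2)>110);
cn=max(cv2.findContours(m,0,2)[0],key=cv2.contourArea);W=onplane(d,cn[:,0],.076)[:,:2]
print(cv2.minAreaRect((W*1000).astype(np.float32)))
```

```text
screws [[0.5227 0.0205]
 [0.5305 0.0997]
 [0.6106 0.0913]
 [0.6017 0.0118]] [0.56639823 0.05582755]
0.0796 1.473
0.0806 -0.104
0.08 -1.683
0.0795 3.032
collar [[0.5658813  0.05586953]]
rail screws [[ 0.5116  0.1187]
 [ 0.6273  0.1057]
 [ 0.6148 -0.0102]]
left yaw -0.1118560127022421
far yaw -0.10798541097614463
72 368 383 220 233
((488.8214416503906, -276.2716064453125), (42.39070510864258, 32.98030471801758), 3.91711163520813)
```

{"op": "play_rows", "data": {"targets": [{"jaw": 0,"dx": 0,"dy": -0.048,"dz": 0,"yaw": 0},{"jaw": 0,"dx": 0,"dy": -0.048,"dz": 0,"yaw": 0},{"jaw": 0,"dx": 0,"dy": -0.048,"dz": 0,"yaw": 0},{"jaw": 0,"dx": 0,"dy": -0.048,"dz": 0,"yaw": 0},{"jaw": 0,"dx": 0,"dy": -0.048,"dz": 0,"yaw": 0}]}}

```text
clock: 7.6
tool_pos: [0.5189, -0.1707, 0.2477]
eef_rot: [0.045, 0.998, -0.031, -0.038]
contact_force: [1.3, 0.3, 0.2]
opening: 1.001
```

```bash
python3 st.py; python3 snap.py wrist w9
```

```text
t 7.6 pos [ 0.5189 -0.1707  0.2477] yaw -0.0886 zaxis [-0.0789 -0.0592 -0.9951] F [1.3 0.3 0.2] M [ 0.07 -0.12  0.02] op 88.1 q [ 0.358  0.606 -0.28   1.738  0.289  0.909  1.411]
[[-0.993, 0.093, 0.073], [0.088, 0.994, -0.066]]
{'clock': 7.6, 'q': [0.3579, 0.6065, -0.28, 1.7381, 0.2886, 0.9088, 1.4112], 'tool_pos': [0.5189, -0.1707, 0.2477], 'eef_rot': [0.0455, 0.9977, -0.0314, -0.0381], 'contact_force': [1.3208, 0.2612, 0.156], 'moment': [0.0722, -0.1224, 0.0215], 'opening': 1.0014}
```

View pics/w9.png

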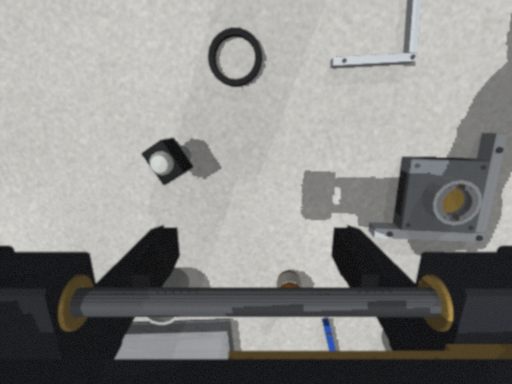

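Run:
```python
from h import *
s,d=pickle.load(open('pics/w9.pkl','rb'))
f=d['frame'][:,:,::-1]
cv2.imwrite('pics/w9c.png',cv2.resize(f[125:200,130:225],None,fx=7,fy=7,interpolation=cv2.INTER_CUBIC))
C=cloud(d,s)
for p in [(160,162),(180,165),(150,155),(170,145)]: print(p,C[p[1],p[0]].round(4))
```

```text
(160, 162) [ 0.4861 -0.2858  0.0878]
(180, 165) [ 0.4932 -0.2686  0.0731]
(150, 155) [ 0.4786 -0.3024  0.0737]
(170, 145) [ 0.4695 -0.2798  0.0652]
```

View pics/w9c.png

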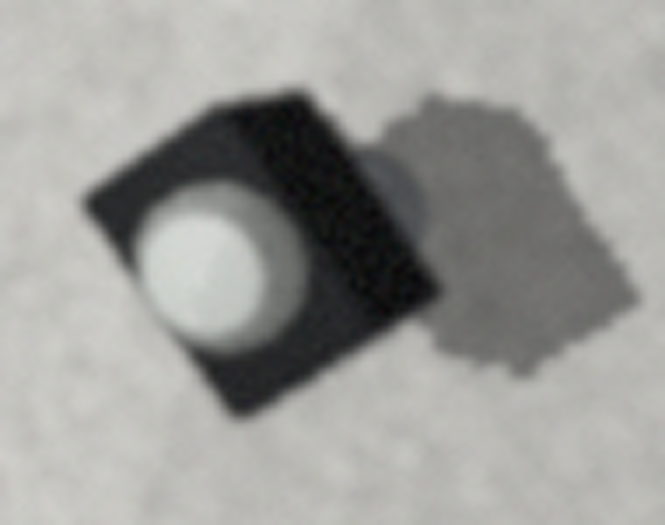

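Run:
```python
from h import *
s,d=pickle.load(open('pics/w9.pkl','rb'))
P=lambda p,z:onplane(d,np.array(p)/7+[130,125]-0.4,z,s)[:,:2]
c=P([(85,200),(215,105),(362,335),(240,418)],.076);print(c.round(4),c.mean(0))
for i in range(4):
    e=c[(i+1)%4]-c[i];print(np.linalg.norm(e).round(4),np.arctan2(e[1],e[0]).round(3))
print('dome',P([(222,267)],.08))
```

```text
[[ 0.4755 -0.3108]
 [ 0.4619 -0.2861]
 [ 0.5017 -0.2673]
 [ 0.5142 -0.2905]] [ 0.48831726 -0.28868196]
0.0282 2.075
0.044 0.441
0.0264 -1.074
0.0437 -2.66
dome [[ 0.48797134 -0.28769383]]
```

{"op": "play_rows", "data": {"targets": [{"jaw": 0,"dx": 0.005,"dy": -0.03,"dz": 0.01,"yaw": -0.14},{"jaw": 0,"dx": 0.01,"dy": -0.029,"dz": 0.02,"yaw": -0.14},{"jaw": 0,"dx": 0.013,"dy": -0.027,"dz": 0.02,"yaw": -0.14},{"jaw": 0,"dx": 0.017,"dy": -0.025,"dz": 0.02,"yaw": -0.14},{"jaw": 0,"dx": 0,"dy": 0,"dz": 0,"yaw": 0}]}}

```text
clock: 8.15
tool_pos: [0.477, -0.311, 0.1794]
eef_rot: [-0.234, 0.971, -0.021, -0.049]
contact_force: [-1.6, 0.5, 0.1]
opening: 1.003
```

```bash
python3 st.py
```

```text
t 8.15 pos [ 0.477  -0.311   0.1794] yaw 0.473 zaxis [-0.0858 -0.0636 -0.9943] F [-1.6  0.5  0.1] M [ 0.11 -0.06 -0.01] op 88.2 q [ 0.673  0.733 -0.398  1.751  0.49   0.821  2.045]
[[-0.886, -0.451, 0.105], [-0.455, 0.89, -0.018]]
```

Before gripping, I want to take out the 0.1 rad tool tilt. It built up from dragging, so the reverse should remove it: press the closed fingertips lightly on empty bench and drag toward −x−y. The space around (0.53, −0.46) is clear.

{"op": "play_rows", "data": {"targets": [{"jaw": 1,"dx": 0.005,"dy": -0.039,"dz": 0,"yaw": 0},{"jaw": 1,"dx": 0.005,"dy": -0.039,"dz": 0,"yaw": 0},{"jaw": 1,"dx": 0.005,"dy": -0.039,"dz": 0,"yaw": 0},{"jaw": 1,"dx": 0.005,"dy": -0.035,"dz": 0.0,"yaw": 0},{"jaw": 1,"dx": 0,"dy": 0,"dz": 0.03,"yaw": 0}]}}

```text
clock: 8.65
tool_pos: [0.5322, -0.4575, 0.1491]
eef_rot: [-0.234, 0.971, -0.019, -0.047]
contact_force: [-0.6, -0.7, -0.1]
opening: 0.569
```

{"op": "play_rows", "data": {"targets": [{"jaw": 1,"dx": 0,"dy": 0,"dz": 0.03,"yaw": 0},{"jaw": 1,"dx": 0,"dy": 0,"dz": 0.03,"yaw": 0},{"jaw": 1,"dx": 0,"dy": 0,"dz": 0.03,"yaw": 0},{"jaw": 1,"dx": 0,"dy": 0,"dz": 0.015,"yaw": 0},{"jaw": 1,"dx": 0,"dy": 0,"dz": 0,"yaw": 0}]}}

```text
clock: 9.15
tool_pos: [0.5246, -0.4581, 0.031]
eef_rot: [-0.232, 0.971, -0.014, -0.049]
contact_force: [-0.3, 0.3, -0.8]
opening: 0.117
```

```bash
python3 st.py
```

```text
t 9.15 pos [ 0.5246 -0.4581  0.031 ] yaw 0.47 zaxis [-0.0884 -0.0491 -0.9949] F [-0.3  0.3 -0.8] M [ 0.13 -0.02 -0.  ] op 10.3 q [ 0.778  1.075 -0.353  1.396  0.556  0.829  2.23 ]
[[-0.887, -0.45, 0.101], [-0.453, 0.892, -0.004]]
```

{"op": "play_rows", "data": {"targets": [{"jaw": 1,"dx": 0,"dy": 0,"dz": 0.025,"yaw": 0},{"jaw": 1,"dx": 0,"dy": 0,"dz": 0.01,"yaw": 0},{"jaw": 1,"dx": 0.012,"dy": 0,"dz": 0.01,"yaw": 0},{"jaw": 1,"dx": 0.012,"dy": 0,"dz": 0.01,"yaw": 0},{"jaw": 1,"dx": 0.012,"dy": 0,"dz": 0.01,"yaw": 0}]}}

```text
clock: 9.65
tool_pos: [0.5238, -0.4591, 0.0005]
eef_rot: [-0.236, 0.971, -0.015, -0.021]
contact_force: [0.3, 15.7, 39.1]
opening: 0.004
```

```bash
python3 st.py
```

```text
t 9.65 pos [ 5.238e-01 -4.591e-01  5.000e-04] yaw 0.4778 zaxis [-0.0339 -0.039  -0.9987] F [ 0.3 15.7 39.1] M [ 3.21  0.07 -0.13] op 0.4 q [ 0.804  1.105 -0.358  1.437  0.582  0.718  2.224]
[[-0.887, -0.459, 0.048], [-0.46, 0.888, -0.019]]
```

{"op": "play_rows", "data": {"targets": [{"jaw": 1,"dx": 0.01,"dy": -0.006,"dz": 0.006,"yaw": 0},{"jaw": 1,"dx": 0.01,"dy": -0.006,"dz": 0.006,"yaw": 0},{"jaw": 1,"dx": 0,"dy": 0,"dz": 0,"yaw": 0},{"jaw": 1,"dx": 0,"dy": 0,"dz": -0.002,"yaw": 0},{"jaw": 1,"dx": 0,"dy": 0,"dz": -0.005,"yaw": 0}]}}

```text
clock: 10.15
tool_pos: [0.5282, -0.4674, 0.0126]
eef_rot: [-0.24, 0.971, -0.014, -0.008]
contact_force: [-0.3, 0.4, -0.2]
opening: 0.005
```

```bash
python3 st.py
```

```text
t 10.15 pos [ 0.5282 -0.4674  0.0126] yaw 0.4855 zaxis [-0.0089 -0.0306 -0.9995] F [-0.3  0.4 -0.2] M [ 0.09 -0.01 -0.03] op 0.4 q [ 0.83   1.095 -0.383  1.422  0.572  0.729  2.26 ]
[[-0.884, -0.466, 0.022], [-0.467, 0.884, -0.023]]
```

{"op": "play_rows", "data": {"targets": [{"jaw": 1,"dx": 0,"dy": 0,"dz": 0.016,"yaw": 0},{"jaw": 1,"dx": 0.004,"dy": -0.009,"dz": 0.008,"yaw": 0},{"jaw": 1,"dx": 0.005,"dy": -0.01,"dz": 0.007,"yaw": 0},{"jaw": 1,"dx": 0,"dy": 0,"dz": -0.002,"yaw": 0},{"jaw": 1,"dx": 0,"dy": 0,"dz": -0.008,"yaw": 0}]}}

```text
clock: 10.65
tool_pos: [0.5317, -0.4673, 0.012]
eef_rot: [-0.242, 0.97, 0.001, -0.01]
contact_force: [0.2, -1.1, -0.4]
opening: 0.007
```

```bash
python3 st.py
```

```text
t 10.65 pos [ 0.5317 -0.4673  0.012 ] yaw 0.4898 zaxis [-0.0199 -0.0023 -0.9998] F [ 0.2 -1.1 -0.4] M [ 0.03 -0.01  0.  ] op 0.6 q [ 0.842  1.111 -0.408  1.379  0.551  0.781  2.296]
[[-0.882, -0.47, 0.019], [-0.47, 0.882, 0.007]]
```

{"op": "play_rows", "data": {"targets": [{"jaw": 0.6,"dx": 0,"dy": 0,"dz": -0.04,"yaw": 0},{"jaw": 0,"dx": 0,"dy": 0,"dz": -0.04,"yaw": 0},{"jaw": 0,"dx": 0,"dy": 0,"dz": -0.04,"yaw": 0},{"jaw": 0,"dx": 0,"dy": 0,"dz": -0.04,"yaw": 0},{"jaw": 0,"dx": -0.01,"dy": 0.035,"dz": 0,"yaw": 0}]}}

```text
clock: 11.15
tool_pos: [0.5245, -0.4405, 0.1718]
eef_rot: [-0.237, 0.971, -0.001, -0.013]
contact_force: [1.8, 0.3, 0.2]
opening: 0.434
```

{"op": "play_rows", "data": {"targets": [{"jaw": 0,"dx": -0.01,"dy": 0.035,"dz": 0,"yaw": 0},{"jaw": 0,"dx": -0.01,"dy": 0.035,"dz": 0,"yaw": 0},{"jaw": 0,"dx": -0.01,"dy": 0.035,"dz": 0,"yaw": 0},{"jaw": 0,"dx": -0.005,"dy": 0.03,"dz": 0,"yaw": 0},{"jaw": 0,"dx": 0,"dy": 0,"dz": 0,"yaw": 0}]}}

```text
clock: 11.65
tool_pos: [0.4914, -0.3011, 0.169]
eef_rot: [-0.235, 0.972, -0.002, -0.013]
contact_force: [0.3, -0.4, 0.5]
opening: 0.888
```

```bash
python3 st.py; python3 snap.py wrist w10
```

```text
t 11.65 pos [ 0.4914 -0.3011  0.169 ] yaw 0.4741 zaxis [-0.025  -0.0107 -0.9996] F [ 0.3 -0.4  0.5] M [ 0.12 -0.    0.05] op 78.1 q [ 0.718  0.752 -0.451  1.759  0.476  0.761  2.059]
[[-0.889, -0.456, 0.027], [-0.457, 0.89, 0.002]]
{'clock': 11.65, 'q': [0.7179, 0.752, -0.4512, 1.7595, 0.4758, 0.7612, 2.0594], 'tool_pos': [0.4914, -0.3011, 0.169], 'eef_rot': [-0.2348, 0.9719, -0.0022, -0.0134], 'contact_force': [0.2849, -0.3869, 0.4538], 'moment': [0.1154, -0.0042, 0.0483], 'opening': 0.888}
```

View pics/w10.png

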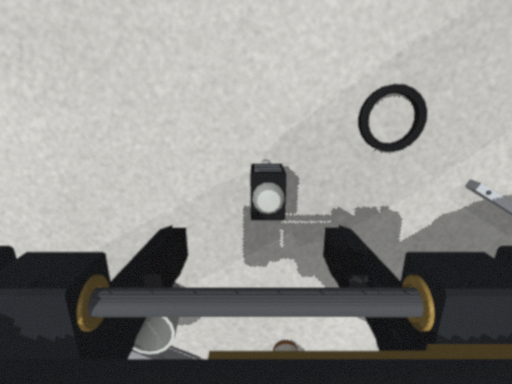

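Run:
```python
from h import *
s,d=pickle.load(open('pics/w10.pkl','rb'))
f=d['frame'][:,:,::-1]
cv2.imwrite('pics/w10c.png',cv2.resize(f[150:235,220:320],None,fx=7,fy=7,interpolation=cv2.INTER_CUBIC))
```

```text
(no output)
```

View pics/w10c.png

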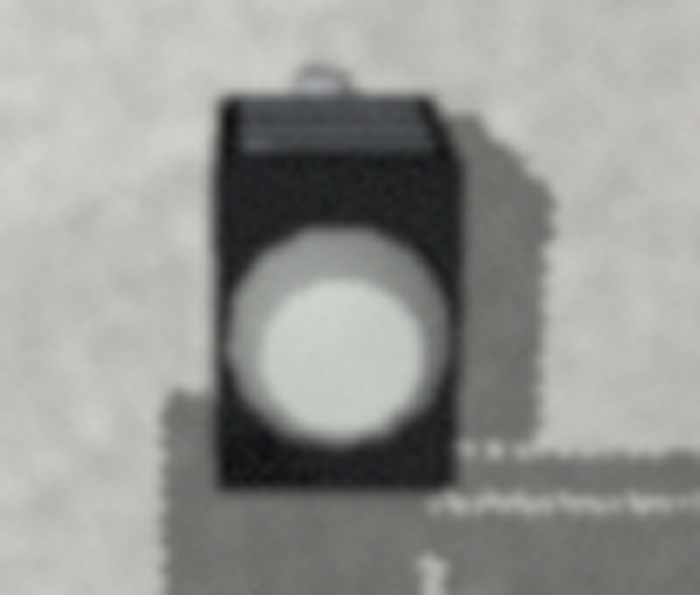

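Run:
```python
from h import *
s,d=pickle.load(open('pics/w10.pkl','rb'))
c=onplane(d,np.array([(217,153),(460,157),(455,487),(218,486)])/7+[220,150]-.43,.076,s)[:,:2]
print(c.round(4),c.mean(0))
for i in range(4):
    e=c[(i+1)%4]-c[i];print(np.linalg.norm(e).round(4),np.arctan2(e[1],e[0]).round(3))
M=R.from_quat(s['eef_rot']).as_matrix()
print('tool d',M.T@np.r_[c.mean(0)-s['tool_pos'][:2],0.038-s['tool_pos'][2]])
```

```text
[[ 0.4745 -0.3134]
 [ 0.4613 -0.2864]
 [ 0.5    -0.2657]
 [ 0.5139 -0.2932]] [ 0.48744853 -0.28967695]
0.0301 2.028
0.0439 0.489
0.0308 -1.102
0.0443 -2.668
tool d [-0.0052279   0.01175322  0.13089985]
```

{"op": "play_rows", "data": {"targets": [{"jaw": 0,"dx": -0.005,"dy": 0.012,"dz": 0,"yaw": 0},{"jaw": 0,"dx": 0,"dy": 0,"dz": 0.02,"yaw": 0},{"jaw": 0,"dx": 0,"dy": 0,"dz": 0.025,"yaw": 0},{"jaw": 0,"dx": 0,"dy": 0,"dz": 0.015,"yaw": 0},{"jaw": 0,"dx": 0,"dy": 0,"dz": 0,"yaw": 0}]}}

```text
clock: 12.2
tool_pos: [0.4915, -0.2967, 0.1055]
eef_rot: [-0.229, 0.973, -0.006, -0.012]
contact_force: [-0.9, -0.5, -0.4]
opening: 0.998
```

```bash
cat >> st.py <<'E'
import sys
if len(sys.argv)>3: print('tool d',(M.T@(np.array(list(map(float,sys.argv[1:4])))-s['tool_pos'])).round(4))
E
python3 st.py .4874 -.2897 .038
```

```text
t 12.2 pos [ 0.4915 -0.2967  0.1055] yaw 0.4623 zaxis [-0.0206 -0.017  -0.9996] F [-0.9 -0.5 -0.4] M [ 0.09 -0.05  0.06] op 87.8 q [ 0.669  0.835 -0.382  1.815  0.546  0.614  1.974]
[[-0.895, -0.446, 0.026], [-0.446, 0.895, -0.006]]
tool d [-0.0012  0.0085  0.0674]
```

{"op": "play_rows", "data": {"targets": [{"jaw": 0,"dx": -0.001,"dy": 0.009,"dz": 0,"yaw": -0.012},{"jaw": 0,"dx": 0,"dy": 0.002,"dz": 0.015,"yaw": 0},{"jaw": 0,"dx": 0,"dy": 0.001,"dz": 0.015,"yaw": 0},{"jaw": 0,"dx": 0,"dy": 0,"dz": 0.015,"yaw": 0},{"jaw": 0,"dx": 0,"dy": 0,"dz": 0.01,"yaw": 0}]}}

```text
clock: 12.7
tool_pos: [0.4893, -0.2865, 0.0528]
eef_rot: [-0.234, 0.972, -0.008, -0.008]
contact_force: [0.2, -0.4, 0.7]
opening: 1.004
```

```bash
python3 st.py .4874 -.2897 .038
```

```text
t 12.7 pos [ 0.4893 -0.2865  0.0528] yaw 0.4732 zaxis [-0.0118 -0.0196 -0.9997] F [ 0.2 -0.4  0.7] M [ 0.06 -0.05 -0.01] op 88.4 q [ 0.616  0.907 -0.311  1.863  0.613  0.475  1.905]
[[-0.89, -0.455, 0.019], [-0.456, 0.89, -0.012]]
tool d [ 0.0029 -0.0018  0.0149]
```

{"op": "play_rows", "data": {"targets": [{"jaw": 0,"dx": 0.003,"dy": -0.002,"dz": 0.008,"yaw": 0},{"jaw": 0.3,"dx": 0.001,"dy": -0.001,"dz": 0.006,"yaw": 0},{"jaw": 0.6,"dx": 0,"dy": 0,"dz": 0,"yaw": 0},{"jaw": 1,"dx": 0,"dy": 0,"dz": 0,"yaw": 0},{"jaw": 1,"dx": 0,"dy": 0,"dz": 0,"yaw": 0}], "squeeze": 15}}

```text
clock: 13.2
tool_pos: [0.4876, -0.2918, 0.0391]
eef_rot: [-0.234, 0.972, -0.009, -0.007]
contact_force: [0.3, 0.6, 1.2]
opening: 0.656
```

{"op": "play_rows", "data": {"targets": [{"jaw": 1,"dx": 0,"dy": 0,"dz": 0,"yaw": 0},{"jaw": 1,"dx": 0,"dy": 0,"dz": 0,"yaw": 0},{"jaw": 1,"dx": 0,"dy": 0,"dz": 0,"yaw": 0},{"jaw": 1,"dx": 0,"dy": 0,"dz": 0,"yaw": 0},{"jaw": 1,"dx": 0,"dy": 0,"dz": 0,"yaw": 0}], "squeeze": 15}}

```text
clock: 13.7
tool_pos: [0.4882, -0.2919, 0.0401]
eef_rot: [-0.234, 0.972, -0.009, -0.006]
contact_force: [0.2, 0.4, -0.6]
opening: 0.365
```

```bash
python3 st.py .4874 -.2897 .038; python3 snap.py wrist w11
```

```text
t 13.7 pos [ 0.4882 -0.2919  0.0401] yaw 0.473 zaxis [-0.0083 -0.0208 -0.9997] F [ 0.2  0.4 -0.6] M [ 0.07  0.03 -0.  ] op 32.1 q [ 0.616  0.928 -0.295  1.864  0.629  0.447  1.9  ]
[[-0.89, -0.455, 0.017], [-0.456, 0.89, -0.015]]
tool d [-0.0003  0.0023  0.002 ]
{'clock': 13.7, 'q': [0.6162, 0.9276, -0.2948, 1.8641, 0.6286, 0.447, 1.8999], 'tool_pos': [0.4882, -0.2919, 0.0401], 'eef_rot': [-0.2342, 0.9721, -0.0091, -0.0065], 'contact_force': [0.2315, 0.3872, -0.6277], 'moment': [0.0683, 0.026, -0.0015], 'opening': 0.3651}
```

View pics/w11.png

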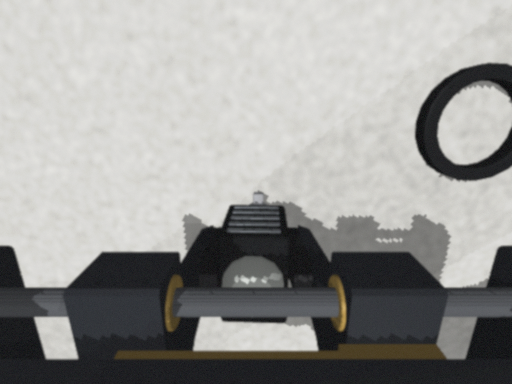

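The lamp is gripped at 32.1 mm, which matches its 32 mm body. I'll lift it and carry it to the collar.

{"op": "play_rows", "data": {"targets": [{"jaw": 1,"dx": 0,"dy": 0,"dz": -0.01,"yaw": 0},{"jaw": 1,"dx": 0,"dy": 0,"dz": -0.03,"yaw": 0},{"jaw": 1,"dx": 0,"dy": 0,"dz": -0.035,"yaw": 0},{"jaw": 1,"dx": 0,"dy": 0,"dz": -0.03,"yaw": 0.05},{"jaw": 1,"dx": -0.025,"dy": 0.03,"dz": 0,"yaw": 0.1}], "squeeze": 30}}

```text
clock: 14.25
tool_pos: [0.4965, -0.258, 0.1486]
eef_rot: [-0.154, 0.988, -0.011, -0.008]
contact_force: [1.1, 0.7, -1.5]
opening: 0.365
```

```bash
python3 st.py .566 .056 .15
```

```text
t 14.25 pos [ 0.4965 -0.258   0.1486] yaw 0.3087 zaxis [-0.0129 -0.0234 -0.9996] F [ 1.1  0.7 -1.5] M [ 0.06 -0.07 -0.06] op 32.1 q [ 0.599  0.748 -0.369  1.843  0.468  0.644  1.817]
[[-0.953, -0.303, 0.019], [-0.304, 0.953, -0.018]]
tool d [-0.1615  0.2779 -0.0096]
```

{"op": "play_rows", "data": {"targets": [{"jaw": 1,"dx": -0.02,"dy": 0.034,"dz": 0,"yaw": 0.1},{"jaw": 1,"dx": -0.0165,"dy": 0.036,"dz": 0,"yaw": 0.1},{"jaw": 1,"dx": -0.013,"dy": 0.037,"dz": 0,"yaw": 0.1},{"jaw": 1,"dx": -0.009,"dy": 0.0385,"dz": 0,"yaw": 0.1},{"jaw": 1,"dx": -0.005,"dy": 0.039,"dz": 0,"yaw": 0}]}}

```text
clock: 14.75
tool_pos: [0.5442, -0.0618, 0.149]
eef_rot: [0.059, 0.998, -0.012, -0.002]
contact_force: [1.1, 0.4, -1.2]
opening: 0.367
```

```bash
python3 st.py .566 .056 .15
```

```text
t 14.75 pos [ 0.5442 -0.0618  0.149 ] yaw -0.1178 zaxis [-0.0058 -0.0245 -0.9997] F [ 1.1  0.4 -1.2] M [-0.02 -0.    0.02] op 32.3 q [ 0.137  0.722 -0.204  1.881  0.295  0.576  1.185]
[[-0.993, 0.118, 0.003], [0.117, 0.993, -0.025]]
tool d [-0.0077  0.1195 -0.004 ]
```

{"op": "play_rows", "data": {"targets": [{"jaw": 1,"dx": -0.003,"dy": 0.04,"dz": 0,"yaw": 0},{"jaw": 1,"dx": -0.003,"dy": 0.04,"dz": 0,"yaw": 0},{"jaw": 1,"dx": -0.002,"dy": 0.03,"dz": 0,"yaw": 0},{"jaw": 1,"dx": 0,"dy": 0.01,"dz": 0,"yaw": -0.012},{"jaw": 1,"dx": 0,"dy": 0,"dz": 0,"yaw": 0}]}}

```text
clock: 15.25
tool_pos: [0.5671, 0.0702, 0.1492]
eef_rot: [0.047, 0.999, -0.009, -0.001]
contact_force: [0.5, -0.9, -0.2]
opening: 0.365
```

```bash
python3 st.py .566 .056 .15; python3 snap.py wrist w12; python3 snap.py scene s12
```

```text
t 15.25 pos [0.5671 0.0702 0.1492] yaw -0.0934 zaxis [-0.0022 -0.0181 -0.9998] F [ 0.5 -0.9 -0.2] M [ 0.   -0.01  0.05] op 32.1 q [-0.1    0.745 -0.195  1.808  0.257  0.621  1.022]
[[-0.996, 0.093, 0.001], [0.093, 0.995, -0.018]]
tool d [-0.0002 -0.0143 -0.0005]
{'clock': 15.25, 'q': [-0.0996, 0.7447, -0.1947, 1.8081, 0.2572, 0.6207, 1.0222], 'tool_pos': [0.5671, 0.0702, 0.1492], 'eef_rot': [0.0467, 0.9989, -0.0091, -0.0007], 'contact_force': [0.4636, -0.8511, -0.1856], 'moment': [0.0023, -0.0051, 0.0539], 'opening': 0.3653}
{'clock': 15.3, 'q': [-0.0983, 0.7445, -0.194, 1.8086, 0.2573, 0.6205, 1.0222], 'tool_pos': [0.5671, 0.0691, 0.1492], 'eef_rot': [0.0475, 0.9988, -0.0094, -0.0008], 'contact_force': [-0.3792, 0.2504, -0.2868], 'moment': [0.0909, -0.0225, -0.0071], 'opening': 0.3648}
```

View pics/w12.png

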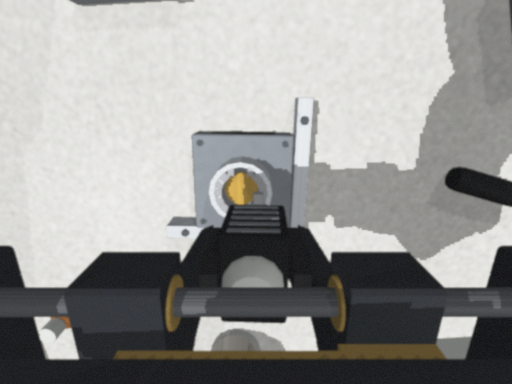

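Run:
```python
from h import *
s,d=pickle.load(open('pics/s12.pkl','rb'))
print(project(d,[(0.566,.056,.057)]))
f=d['frame'][:,:,::-1]
cv2.imwrite('pics/s12c.png',cv2.resize(f[130:240,160:300],None,fx=5,fy=5,interpolation=cv2.INTER_CUBIC))
```

```text
[[234.7752399  191.67554671]]
```

View pics/s12c.png

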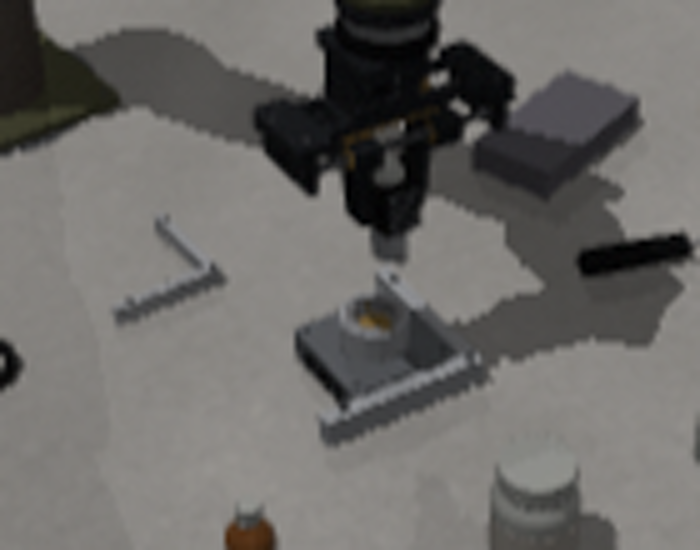

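Run:
```python
from h import *
s,d=pickle.load(open('pics/w12.pkl','rb'))
f=d['frame'][:,:,::-1]
cv2.imwrite('pics/w12c.png',cv2.resize(f[90:240,165:325],None,fx=4.4,fy=4.0,interpolation=cv2.INTER_CUBIC))
```

```text
(no output)
```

View pics/w12c.png

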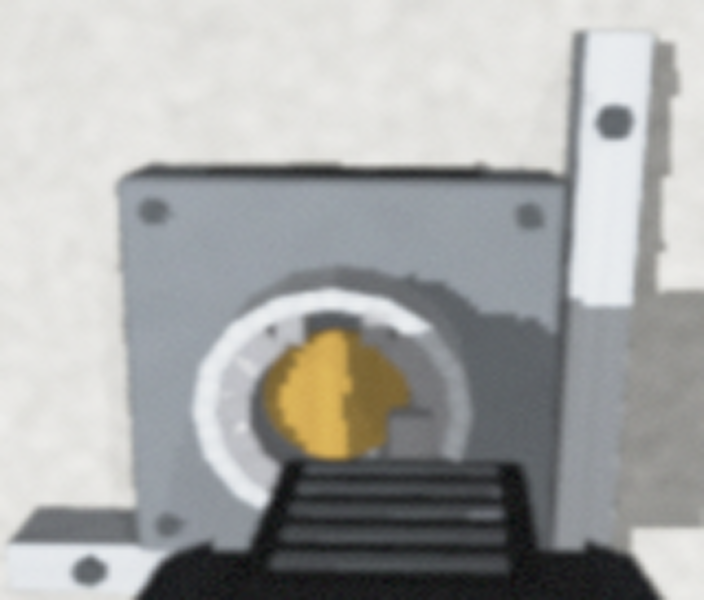

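Run:
```python
from h import *
s,d=pickle.load(open('pics/w12.pkl','rb'))
P=lambda p,z:onplane(d,np.array(p)/[4.4,4.0]+[165,90]-.39,z,s)[:,:2]
c=P([(153,211),(530,216),(168,525)],.03);print(c.round(4),'center',c[1:].mean(0).round(4),'yaw',np.arctan2(*(-(c[1]-c[0])[::1])) , [np.linalg.norm(c[0]-c[i]) for i in (1,2)])
e=c[1]-c[0];print('yaw e',np.arctan2(e[1],e[0])-np.pi/2);e=c[2]-c[0];print(np.arctan2(e[1],e[0]))
q=P([(193,408),(471,408),(332,288)],.057);print(q.round(4),'mid',q[:2].mean(0),'r',np.linalg.norm(q[0]-q[1])/2, 'top+27.5', q[2]+0.0275*np.array([np.cos(-.106),np.sin(-.106)]))
```

```text
[[0.5228 0.0202]
 [0.5311 0.0996]
 [0.602  0.0116]] center [0.5666 0.0556] yaw -3.0368768243151627 [np.float64(0.07981964179951678), np.float64(0.07972063890427475)]
yaw e -0.10471582927463063
-0.10832624953862315
[[0.563  0.0278]
 [0.5679 0.0833]
 [0.5387 0.0585]] mid [0.56545318 0.05552343] r 0.027874493826188902 top+27.5 [0.56601323 0.05559326]
```

The collar centre is at (0.566, 0.0556) with yaw −0.106. Both the screws and the rim agree with the earlier view, so the house hasn't moved. I'll align above the collar.

{"op": "play_rows", "data": {"targets": [{"jaw": 1,"dx": 0,"dy": -0.013,"dz": 0,"yaw": 0.01},{"jaw": 1,"dx": 0,"dy": -0.001,"dz": 0.015,"yaw": 0},{"jaw": 1,"dx": 0,"dy": 0,"dz": 0.015,"yaw": 0},{"jaw": 1,"dx": 0,"dy": 0,"dz": 0.008,"yaw": 0},{"jaw": 1,"dx": 0,"dy": 0,"dz": 0,"yaw": 0}]}}

```text
clock: 15.85
tool_pos: [0.5642, 0.0347, 0.1111]
eef_rot: [0.064, 0.998, -0.015, -0.001]
contact_force: [-0.2, -0.2, -0.6]
opening: 0.364
```

```bash
python3 st.py .5662 .0556 .084
```

```text
t 15.85 pos [0.5642 0.0347 0.1111] yaw -0.1274 zaxis [-0.0048 -0.0296 -0.9996] F [-0.2 -0.2 -0.6] M [-0.03  0.03  0.02] op 32.0 q [-0.066  0.798 -0.159  1.848  0.283  0.53   1.018]
[[-0.992, 0.127, 0.001], [0.127, 0.991, -0.03]]
tool d [0.0006 0.0218 0.0264]
```

{"op": "play_rows", "data": {"targets": [{"jaw": 1,"dx": 0,"dy": 0.01,"dz": 0,"yaw": -0.01},{"jaw": 1,"dx": 0,"dy": 0.006,"dz": 0,"yaw": -0.01},{"jaw": 1,"dx": 0,"dy": 0.001,"dz": 0,"yaw": 0},{"jaw": 1,"dx": 0,"dy": 0,"dz": 0,"yaw": 0},{"jaw": 1,"dx": 0,"dy": 0,"dz": 0,"yaw": 0}]}}

```text
clock: 16.35
tool_pos: [0.5674, 0.0518, 0.1124]
eef_rot: [0.054, 0.998, -0.015, -0.0]
contact_force: [-0.8, 0.1, -1.0]
opening: 0.364
```

```bash
python3 st.py .5662 .0556 .084
```

```text
t 16.35 pos [0.5674 0.0518 0.1124] yaw -0.1074 zaxis [-0.0023 -0.0295 -0.9996] F [-0.8  0.1 -1. ] M [ 0.06 -0.01  0.  ] op 32.1 q [-0.094  0.799 -0.162  1.835  0.283  0.54   1.01 ]
[[-0.994, 0.107, -0.001], [0.107, 0.994, -0.03]]
tool d [0.0017 0.0045 0.0282]
```

{"op": "play_rows", "data": {"targets": [{"jaw": 1,"dx": 0.001,"dy": 0.004,"dz": 0,"yaw": 0},{"jaw": 1,"dx": 0,"dy": 0.001,"dz": 0.004,"yaw": 0},{"jaw": 1,"dx": 0,"dy": 0,"dz": 0.004,"yaw": 0},{"jaw": 1,"dx": 0,"dy": 0,"dz": 0.002,"yaw": 0},{"jaw": 1,"dx": 0,"dy": 0,"dz": 0,"yaw": 0}]}}

```text
clock: 16.85
tool_pos: [0.5668, 0.0572, 0.1014]
eef_rot: [0.053, 0.998, -0.015, -0.0]
contact_force: [0.1, -0.5, -0.8]
opening: 0.359
```

```bash
python3 st.py .5662 .0556 .084;python3 snap.py wrist w13;python3 snap.py scene s13;  python3 - <<'E'
from h import *
s,d=pickle.load(open('pics/s13.pkl','rb'))
f=d['frame'][:,:,::-1]
cv2.imwrite('pics/s13c.png',cv2.resize(f[165:215,205:265],None,fx=10,fy=10,interpolation=cv2.INTER_CUBIC))
E
```

```text
t 16.85 pos [0.5668 0.0572 0.1014] yaw -0.107 zaxis [-0.0022 -0.0296 -0.9996] F [ 0.1 -0.5 -0.8] M [0.05 0.01 0.01] op 31.6 q [-0.108  0.817 -0.154  1.841  0.287  0.516  0.998]
[[-0.994, 0.107, -0.001], [0.107, 0.994, -0.03]]
tool d [ 0.0005 -0.0011  0.0175]
{'clock': 16.85, 'q': [-0.1082, 0.8167, -0.1537, 1.8406, 0.2871, 0.5165, 0.9975], 'tool_pos': [0.5668, 0.0572, 0.1014], 'eef_rot': [0.0535, 0.9985, -0.0149, -0.0003], 'contact_force': [0.1019, -0.5282, -0.7839], 'moment': [0.0491, 0.0084, 0.0119], 'opening': 0.3592}
{'clock': 16.9, 'q': [-0.1081, 0.8165, -0.1537, 1.8406, 0.2871, 0.5166, 0.9976], 'tool_pos': [0.5668, 0.0571, 0.1015], 'eef_rot': [0.0535, 0.9985, -0.0149, -0.0003], 'contact_force': [0.1796, 0.1959, -0.661], 'moment': [0.0701, 0.0251, 0.0421], 'opening': 0.3625}
```

View pics/w13.png

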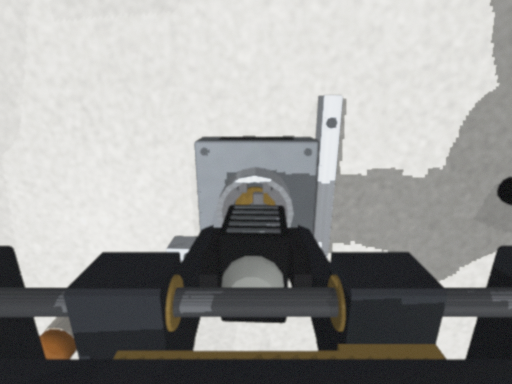

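View pics/s13c.png

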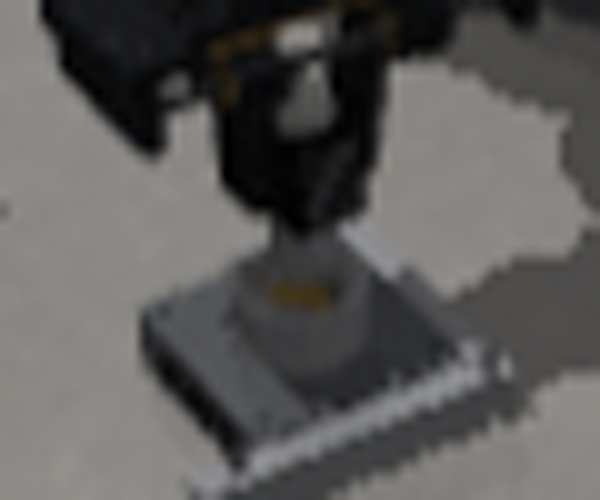

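The lug at (258,198) is in line with the collar slot at (256,188), and the foot is centred to within 1 mm. I'll go down slowly to the plate.

{"op": "play_rows", "data": {"targets": [{"jaw": 1,"dx": 0,"dy": 0,"dz": 0.005,"yaw": 0},{"jaw": 1,"dx": 0,"dy": 0,"dz": 0.005,"yaw": 0},{"jaw": 1,"dx": 0,"dy": 0,"dz": 0.004,"yaw": 0},{"jaw": 1,"dx": 0,"dy": 0,"dz": 0.002,"yaw": 0},{"jaw": 1,"dx": 0,"dy": 0,"dz": 0,"yaw": 0}]}}

```text
clock: 17.45
tool_pos: [0.5669, 0.0561, 0.0842]
eef_rot: [0.054, 0.998, -0.015, -0.0]
contact_force: [-1.1, 0.8, -1.4]
opening: 0.362
```

```bash
python3 st.py .5662 .0556 .084
```

```text
t 17.45 pos [0.5669 0.0561 0.0842] yaw -0.1077 zaxis [-0.0021 -0.03   -0.9995] F [-1.1  0.8 -1.4] M [ 0.08 -0.01  0.  ] op 31.9 q [-0.113  0.845 -0.142  1.848  0.296  0.481  0.99 ]
[[-0.994, 0.107, -0.001], [0.107, 0.994, -0.03]]
tool d [ 0.0006 -0.0006  0.0002]
```

The lamp has entered the collar without any contact force. Next I'll push it down against the spring.

{"op": "play_rows", "data": {"targets": [{"jaw": 1,"dx": 0,"dy": 0,"dz": 0.004,"yaw": 0},{"jaw": 1,"dx": 0,"dy": 0,"dz": 0.004,"yaw": 0},{"jaw": 1,"dx": 0,"dy": 0,"dz": 0.004,"yaw": 0},{"jaw": 1,"dx": 0,"dy": 0,"dz": 0.004,"yaw": 0},{"jaw": 1,"dx": 0,"dy": 0,"dz": 0.004,"yaw": 0}]}}

```text
clock: 17.95
tool_pos: [0.5697, 0.0573, 0.0716]
eef_rot: [0.054, 0.998, -0.014, 0.004]
contact_force: [-9.3, -0.9, 41.2]
opening: 0.358
```

```bash
python3 st.py .5662 .0556 .074
```

```text
t 17.95 pos [0.5697 0.0573 0.0716] yaw -0.1076 zaxis [ 0.0063 -0.0289 -0.9996] F [-9.3 -0.9 41.2] M [-0.47  2.16 -0.06] op 31.5 q [-0.121  0.865 -0.131  1.852  0.304  0.447  0.981]
[[-0.994, 0.107, -0.009], [0.107, 0.994, -0.028]]
tool d [ 0.0033 -0.0021 -0.0023]
```

The lamp is bottomed on the stop (Fz 41 N, TCP 2 mm below the estimate). I'll ease the force and turn clockwise while keeping some push.

{"op": "play_rows", "data": {"targets": [{"jaw": 1,"dx": 0.001,"dy": 0,"dz": 0.002,"yaw": 0},{"jaw": 1,"dx": 0.001,"dy": 0,"dz": 0.002,"yaw": 0.08},{"jaw": 1,"dx": 0,"dy": 0,"dz": 0.002,"yaw": 0.12},{"jaw": 1,"dx": 0,"dy": 0,"dz": 0.002,"yaw": 0.12},{"jaw": 1,"dx": 0,"dy": 0,"dz": 0.002,"yaw": 0.12}]}}

```text
clock: 18.45
tool_pos: [0.5698, 0.0564, 0.0719]
eef_rot: [0.278, 0.96, -0.012, 0.011]
contact_force: [-4.5, -0.5, 20.2]
opening: 0.363
```

```bash
python3 st.py .5662 .0556 .074
```

```text
t 18.45 pos [0.5698 0.0564 0.0719] yaw -0.5645 zaxis [ 0.0151 -0.0299 -0.9994] F [-4.5 -0.5 20.2] M [-0.17  1.19  0.01] op 31.9 q [-0.185  0.862 -0.022  1.864  0.123  0.41   0.695]
[[-0.845, 0.534, -0.029], [0.535, 0.845, -0.017]]
tool d [ 0.0026 -0.0026 -0.0021]
```

{"op": "play_rows", "data": {"targets": [{"jaw": 1,"dx": 0.001,"dy": -0.001,"dz": 0.002,"yaw": 0.12},{"jaw": 1,"dx": 0.001,"dy": -0.001,"dz": 0.002,"yaw": 0.12},{"jaw": 1,"dx": 0,"dy": 0,"dz": 0.002,"yaw": 0.12},{"jaw": 1,"dx": 0,"dy": 0,"dz": 0.002,"yaw": 0.12},{"jaw": 1,"dx": 0,"dy": 0,"dz": 0.002,"yaw": 0.12}]}}

```text
clock: 18.95
tool_pos: [0.5694, 0.0549, 0.0719]
eef_rot: [0.56, 0.828, -0.006, 0.018]
contact_force: [-5.4, -0.0, 20.7]
opening: 0.362
```

```bash
python3 st.py .5662 .0556 .074
```

```text
t 18.95 pos [0.5694 0.0549 0.0719] yaw -1.1899 zaxis [ 0.0235 -0.0299 -0.9993] F [-5.4 -0.  20.7] M [-0.21  1.41  0.06] op 31.9 q [-0.262  0.866  0.114  1.878 -0.141  0.386  0.321]
[[-0.371, 0.928, -0.037], [0.928, 0.372, 0.011]]
tool d [ 0.0017 -0.0027 -0.0022]
```

{"op": "play_rows", "data": {"targets": [{"jaw": 1,"dx": 0,"dy": -0.001,"dz": 0.002,"yaw": 0.12},{"jaw": 1,"dx": 0,"dy": 0,"dz": 0.002,"yaw": 0.12},{"jaw": 1,"dx": 0,"dy": 0,"dz": 0.002,"yaw": 0.1},{"jaw": 1,"dx": 0,"dy": 0,"dz": 0.002,"yaw": 0.06},{"jaw": 1,"dx": 0,"dy": 0,"dz": 0.002,"yaw": 0.02}]}}

```text
clock: 19.45
tool_pos: [0.5678, 0.0544, 0.0719]
eef_rot: [0.727, 0.687, -0.0, 0.019]
contact_force: [-5.4, 1.7, 21.1]
opening: 0.363
```

```bash
python3 st.py .5662 .0556 .074; python3 snap.py wrist w14; python3 st.py
```

```text
t 19.45 pos [0.5678 0.0544 0.0719] yaw -1.6275 zaxis [ 0.0255 -0.0278 -0.9993] F [-5.4  1.7 21.1] M [-0.08  1.24  0.25] op 31.9 q [-0.312  0.874  0.202  1.888 -0.328  0.389  0.065]
[[0.057, 0.998, -0.026], [0.998, -0.057, 0.027]]
tool d [ 0.001  -0.0016 -0.0021]
{'clock': 19.45, 'q': [-0.3119, 0.8735, 0.2022, 1.888, -0.3284, 0.3889, 0.0646], 'tool_pos': [0.5678, 0.0544, 0.0719], 'eef_rot': [0.7269, 0.6865, -0.0003, 0.0189], 'contact_force': [-5.3642, 1.7236, 21.0927], 'moment': [-0.0803, 1.2414, 0.2453], 'opening': 0.3627}
t 19.5 pos [0.5676 0.0544 0.0719] yaw -1.6278 zaxis [ 0.0253 -0.0277 -0.9993] F [-5.3  1.1 21.7] M [-0.12  1.37  0.13] op 31.9 q [-0.312  0.873  0.202  1.888 -0.329  0.389  0.064]
[[0.058, 0.998, -0.026], [0.998, -0.057, 0.027]]
```

View pics/w14.png

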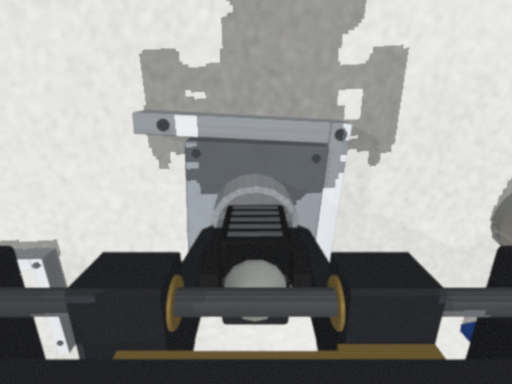

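{"op": "play_rows", "data": {"targets": [{"jaw": 1,"dx": 0,"dy": 0,"dz": 0.002,"yaw": 0.03},{"jaw": 1,"dx": 0,"dy": 0,"dz": 0.002,"yaw": 0.02},{"jaw": 1,"dx": 0,"dy": 0,"dz": 0.002,"yaw": 0.02},{"jaw": 1,"dx": 0,"dy": 0,"dz": 0.002,"yaw": 0.01},{"jaw": 1,"dx": 0,"dy": 0,"dz": 0.002,"yaw": 0.01}]}}

```text
clock: 20.0
tool_pos: [0.5673, 0.0546, 0.0719]
eef_rot: [0.755, 0.656, 0.002, 0.019]
contact_force: [-4.4, 0.7, 20.7]
opening: 0.358
```

```bash
python3 st.py .5662 .0556 .074; python3 snap.py wrist w15 >/dev/null; python3 snap.py scene s15 >/dev/null; python3 st.py
python3 - <<'E'
from h import *
s,d=pickle.load(open('pics/w15.pkl','rb'))
f=d['frame'][:,:,::-1]
cv2.imwrite('pics/w15c.png',cv2.resize(f[95:245,120:365],None,fx=3.2,fy=3.2,interpolation=cv2.INTER_CUBIC))
s,d=pickle.load(open('pics/s15.pkl','rb'));f=d['frame'][:,:,::-1]
cv2.imwrite('pics/s15c.png',cv2.resize(f[150:225,195:275],None,fx=7,fy=7,interpolation=cv2.INTER_CUBIC))
E
```

```text
t 20.0 pos [0.5673 0.0546 0.0719] yaw -1.711 zaxis [ 0.028  -0.0255 -0.9993] F [-4.4  0.7 20.7] M [-0.19  1.32  0.62] op 31.5 q [-0.319  0.874  0.216  1.892 -0.365  0.386  0.017]
[[0.14, 0.99, -0.021], [0.99, -0.14, 0.031]]
tool d [ 0.0008 -0.0012 -0.0022]
t 20.1 pos [0.5673 0.0547 0.0719] yaw -1.7107 zaxis [ 0.0281 -0.0255 -0.9993] F [-4.9  0.1 20.5] M [-0.22  1.27  0.6 ] op 31.9 q [-0.319  0.874  0.216  1.892 -0.365  0.386  0.017]
[[0.14, 0.99, -0.021], [0.99, -0.139, 0.031]]
```

View pics/w15c.png

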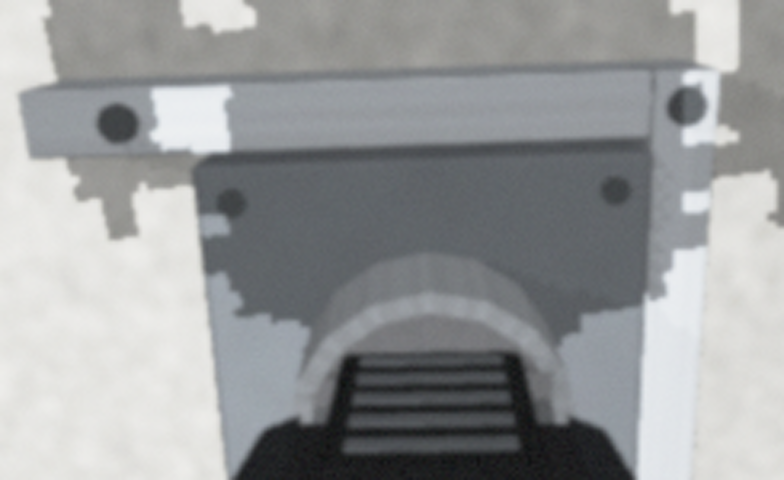

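View pics/s15c.png

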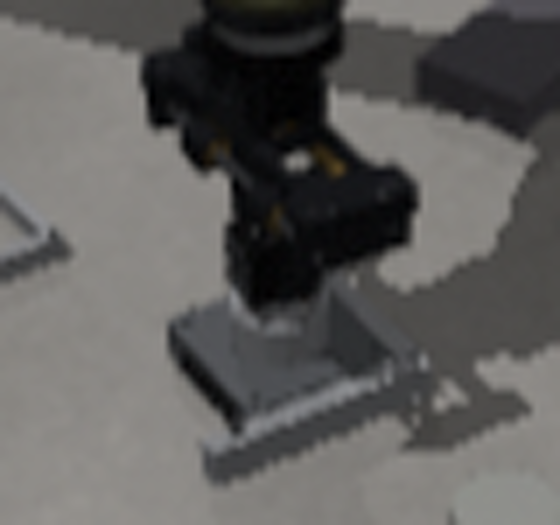

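Run:
```python
from h import *
s,d=pickle.load(open('pics/w15.pkl','rb'))
P=lambda p,z:onplane(d,np.array(p)/3.2+[120,95]-.35,z,s)[:,:2]
c=P([(231,203),(615,190)],.03);e=c[1]-c[0];hy=np.arctan2(e[1],e[0]);print('house',c.round(4),np.linalg.norm(e),hy)
q=P([(117,122),(687,104)],.026);e=q[1]-q[0];print('rail',q.round(4),np.linalg.norm(e),np.arctan2(e[1],e[0]))
m=c.mean(0); # centre = 40 mm towards -y of house
print('centre',m+0.04*np.array([np.sin(hy),-np.cos(hy)]))
a=np.arctan2(*(q[1]-q[0])[::-1]);R2=np.array([[np.cos(a),np.sin(a)],[-np.sin(a),np.cos(a)]])
print('house screw in rail frame rel. corner screw',((c-q[1])@R2.T).round(4))
```

```text
house [[0.532  0.0996]
 [0.6113 0.0907]] 0.07975015585011143 -0.11166982524365669
rail [[0.5117 0.1187]
 [0.6283 0.1056]] 0.11726425238870535 -0.11219840759027307
centre [0.56717484 0.05540616]
house screw in rail frame rel. corner screw [[-0.095  -0.0168]
 [-0.0152 -0.0167]]
```

The house is still flush and square: yaw −0.1117 against −0.1122 for the rail. The turn has reached its stop (moment 0.6 N m). I'll settle it with a smaller torque, holding the down push and a slight lean into the corner.

{"op": "play_rows", "data": {"targets": [{"jaw": 1,"dx": 0.001,"dy": 0,"dz": 0.002,"yaw": 0},{"jaw": 1,"dx": 0.001,"dy": 0,"dz": 0.002,"yaw": 0},{"jaw": 1,"dx": 0.001,"dy": 0,"dz": 0.002,"yaw": 0.002},{"jaw": 1,"dx": 0.001,"dy": 0,"dz": 0.002,"yaw": 0.004},{"jaw": 1,"dx": 0.001,"dy": 0,"dz": 0.002,"yaw": 0.004}]}}

```text
clock: 20.6
tool_pos: [0.5674, 0.055, 0.0718]
eef_rot: [0.755, 0.655, 0.002, 0.021]
contact_force: [-5.1, -1.8, 21.0]
opening: 0.362
```

```bash
python3 st.py .5662 .0556 .074; python3 snap.py wrist w16 >/dev/null; python3 snap.py top t16 >/dev/null; python3 st.py
```

```text
t 20.6 pos [0.5674 0.055  0.0718] yaw -1.7119 zaxis [ 0.0303 -0.0292 -0.9991] F [-5.1 -1.8 21. ] M [-0.51  1.32  0.55] op 31.9 q [-0.325  0.875  0.22   1.894 -0.365  0.383  0.013]
[[0.141, 0.99, -0.025], [0.989, -0.141, 0.034]]
tool d [ 0.0004 -0.0012 -0.0022]
t 20.7 pos [0.5674 0.055  0.0718] yaw -1.7118 zaxis [ 0.0303 -0.0293 -0.9991] F [-4.8 -2.  21.5] M [-0.54  1.29  0.54] op 31.9 q [-0.325  0.875  0.22   1.894 -0.365  0.383  0.013]
[[0.141, 0.99, -0.025], [0.989, -0.14, 0.034]]
```

View pics/w16.png

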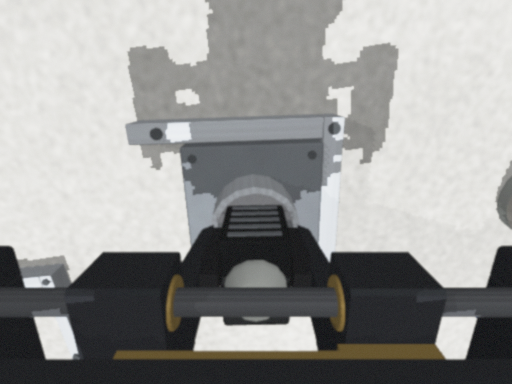

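View pics/t16.png

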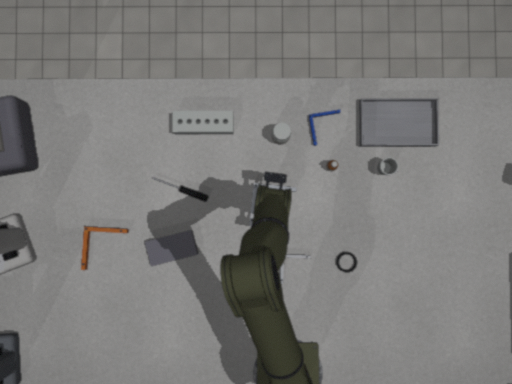

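The hold is stable: Fz 21 N is well above the spring's 8 N, and 0.55 N m is well above the coil spring's 0.09 N m. The bystanders are at their original pixels. I'm handing in.

```bash
python3 -c "
from plant import r
print(r.finish_job())"; python3 st.py
```

```text
the job is handed in; nothing more can be done
None
the job is handed in; nothing more can be done
```

I slid the house into the rail corner, then set the lamp in the collar, pushed it home, turned it clockwise to the stop and handed in at about 20.7 s while still holding it. No verdict was reported, and the plunge and turn joints can't be read directly, so the results below come from forces and camera views.

**How it went:** I gripped the house by its collar and dragged it into the corner. The dragging tilted the tool by about 0.12 rad. I took that out by pressing the closed fingertips on empty bench and dragging them the other way, before picking up the lamp.

**Last checks:**
- **House:** its yaw was −0.112, the same as the rail's. The far-rail face was flush and the left-rail face within about 1.7 mm by the camera (4 mm allowed). This was measured just before the final settling move; the last picture still showed it flush.
- **Lamp position:** the tool was within about 1.5 mm of the collar axis, with about 0.04 rad of tilt.
- **Push:** 21 N down against the 8 N spring, with the depth no longer changing, so the plate should be on its stop.
- **Turn:** the tool turned 1.60 rad and was held at 0.55 N m against the 0.09 N m coil spring, so the turn should be on its stop.
- **Grip:** set to 30 N, with the jaws at 31.9 mm on the 32 mm body.
- **Other things on the bench:** in the last top view they looked to be where they started. I judged this by eye.

**What disagreed:** the tool ended about 2 mm lower than I had estimated for fully home. The tool also turned 0.03–0.08 rad more than the 1.52–1.57 given for the stop. I put both down to slip or give in the grip.

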